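Load the transfer carriage with a board and a carton column and send it to hand-over

ROBOT

A 6-joint arm with a two-finger parallel gripper is mounted at the origin on a cart in front of the work surface, level with it; the furniture and walls round the work are solid. World frame = base frame: x ahead of the robot, y to its left, z up, the work surface at z = 0. Lengths are in m, angles in rad, forces in N, time in s.
With the tool pointing down it reaches from about 0.25 to 0.775 m from the base axis. Payload 4 kg.
Tool frame: the origin (TCP) lies on the centre line of the jaws, within the pads' length; the fingertips stand 19 mm ahead of it and the grasp point (between the pads) is the TCP; z points along the fingers, y is the line along which they close (so a half turn about z gives the same grasp; the last joint's range is limited). The gripper opens to 94 mm and grips with 3 to 60 N. Pads are 16 mm wide; open, the fingers measure 119 mm over their backs; the gripper's body (75 mm by 177 mm) begins 78 mm behind the grasp point.
Start: joints at [1.244, 0.087, 1.371, -0, 1.684, -0.103], TCP at [0.122, 0.536, 0.225] pointing down, gripper open.
Joint ranges: [-3.1, 3.1], [-0.76, 2.03], [0.27, 2.55], [-1.08, 4.22], [0.17, 2.65], [-2.57, 2.57]. Speed limits (rad/s): [2.79, 2.79, 3.14, 3.14, 3.14, 3.14].

INTERFACE

Orientations are given as a unit quaternion [x, y, z, w].
In Python, from rig import read_state, get_image, camera_info, finish_job gives the robot as it stands.
- The arm moves only by the tool move_arm, never from a script. Its argument "moves" is a list of rows, each a list of 3 entries, a list of its own where there are three numbers: the opening, from 0 (shut) to 1 (fully open), then the shift along the tool's x, y, z in m, then the turn, a rotation vector about the tool's x, y, z in degrees. A call has 1 to 10 rows; each row shifts and turns the commanded pose from where the row before left it, along the tool's axes as they then stand; what a row does not reach is not made up. A row lasts 1/12 s, in which the tool goes at most 41.7 mm and 7.16 degrees, less where a joint would pass 70% of its speed; a pose out of reach is approached as far as the arm can. A call is refused whole if a number of a shift passes 0.0417 or a number of a turn 7.16, either way. A call with a gripper value outside its range is refused whole. The fingers move at their own pace and stop on an object; "force" is the grip in N (left out, the last holds). Time passes only in rows, so rows that do not move let the fingers close. It gives the time, the measured TCP pose, the force, the opening and the grip force at its end, in the units of the state.
- read_state(): the state, without advancing time (a new reading comes with each control period).
- get_image(name): name is "scene" or "side" or "wrist"; returns (picture, depth): 400x640x3 uint8, red, green, blue; 400x640 float32, m along the optical axis (not along the pixel's ray), 0 where there is no reading.
- camera_info(name): a dict with "K" (3x3 intrinsics, pixels), "R" (3x3) and "t" (3): a world point X has camera coordinates R X + t; the wrist camera has in their place "hand_eye" (4x4, takes a point from camera to tool coordinates, whose origin is the TCP and whose axes are the flange's). Camera axes: x right, y down, z forward; pixel columns grow to the right and rows downward; lengths in m; the calibration is good to about 2 mm. The wrist camera is an equidistant fisheye: a pixel r from the principal point sees the ray r / f radians off the axis. A picture is of the moment at which its call begins: read the wrist's pose just before it. camera_info takes no time and is no camera call.
- finish_job(): hands the job in; it is judged then, once.
The state is a dict: "time": time; "joint_positions": joint angles; "qd": joint speeds; "tau": joint torques, N m; "eef_pos": TCP position; "eef_rot": TCP orientation; "wrist_force": force on the tool from outside, world axes, zero at the start; "torque": the same for the moment, N m; "opening": finger opening in m; "grip_force": force on a finger pad.
Only numpy, scipy, OpenCV 4.12 (cv2) and the standard library are available. Lean on these libraries where they do the work, as an engineer would, in place of code of your own. Each camera call takes 0.05 s, during which the arm holds its last target. There are 200 camera calls.

TASK

Make up the kit on the transfer slide: bring the empty carriage fully against its right-hand (loading) stop, slide the framed circuit board up out of the slotted rack and stand it in the upright slot at the carriage's far end, and stack every closed carton and the small plastic case that is on the bench (three or four pieces today) in one square, centred column on the middle of the carriage deck, lengthwise along the deck, with the thick carton lowest, then the medium, then the thin, and the plastic case on top. Once all of it is loaded, slide the carriage gently by its handle fully against the left-hand stop so that the column and the board arrive standing as they were loaded, put right anything that has shifted, and leave the roll of tape where it is.

Things in the scene. Friction and masses are not known exactly. Their poses are not given: they have to be found in the camera images.
- slide: Fixed transfer slide: two steel rods and two aluminium end blocks. It stands on the bench left of the middle; its own x axis points away from the robot, its y axis to the left along the rods. Origin on the bench under the middle of the deck when the carriage is at the right-hand stop. It does not move, but its place and yaw differ from start to start.
- carriage (a joint): Carriage position along the slide's y axis in m: 0 = against the right-hand (loading) stop, 0.220 = against the left-hand (hand-over) stop, both hard. It moves freely by hand against about 2.5 N of friction and stays where it is left.
- deck_center (a point): Middle of the carriage's flat aluminium deck, on its top face (36 mm above the bench), where the column stands; moves with the carriage, axes as the slide's. The deck reaches from 145 mm before to 122 mm beyond this point in x and is 88 mm wide in y; it is bare between x = -102 and +80 mm. The end blocks are lower than the deck.
- carriage_handle (a point): Centre of the top of the carriage's black upright handle tab, 122 mm before deck_center (towards the robot): 14 mm thick in y, 24 mm wide in x, rising 52 mm above the deck; a wider foot, 26 mm in y, covers the lowest 8 mm. Pinch it from above across its 14 mm and push or pull along the slide.
- board_slot (a point): Middle of the floor of the carriage's upright board slot, on the deck 98 mm beyond deck_center. Grooved grey end posts at y = -54 and +54 mm hold the board's two ends: groove 12 mm wide in x, 102 mm long in y, side walls 24 mm high with flared lips up to 33 mm. Between the posts it is open, so fingers can come down in the middle.
- board_rack: Fixed grey slotted board rack, 64 x 112 x 56 mm, three parallel slots running along its y axis, open at the top; origin under its middle. The slot floor is 8 mm above the bench. It stands right of the slide, its slots pointing away from the robot, more or less.
- board: Green circuit board in a metal frame, upright on edge in the rack's middle slot: 8 mm thick (x), 92 mm wide (y), 84 mm high; origin at the middle of its lower edge, z up. Only its ends sit in grooves, 11 mm wide, up to 52 mm above the bench: pinch it from above in the middle across its 8 mm; its upper 24 mm is a metal bar. It may stand either way round in the carriage slot.
- carton_thick: Thick closed cardboard carton with slip lid, 66 (x) x 110 (y) x 40 mm high, about 0.2 kg; origin at the centre of its underside. Lid does not come off. It may be absent.
- carton_medium: Medium closed cardboard carton, 59 (x) x 102 (y) x 32 mm high; origin at the centre of its underside. It may be absent.
- carton_thin: Thin closed cardboard carton, 51 (x) x 94 (y) x 24 mm high; origin at the centre of its underside. It may be absent.
- plastic_case: Small closed red plastic case with rounded edges, 41 (x) x 91 (y) x 30 mm high; origin at the centre of its underside. It may be absent.
- tape_roll: Loose roll of brown tape, 62 mm across, 20 mm high, lying between the slide and the cartons: a bystander, leave it alone.

How it is judged:
By the outcome, as a careful person would: the job done as asked, in the order asked, and still so for the second after the job is handed in, with the robot touching nothing.
Of carton_thick, carton_medium, carton_thin, plastic_case only 3 to 4 are there at a start; the rules pass over those that are not, and their reading is None.
At some moment in a run one of carton_thick, carton_medium, carton_thin, plastic_case may be knocked a few centimetres aside while the robot is not near it.
It also fails if it takes over 210 s, if anything falls off the work surface, if the arm or the gripper's body presses on something with over 40 N, if the wrist force passes 120 N, or if a joint passes its speed limit or range.

## Working session

There is one attempt and no reset: what is moved stays moved. The work goes in short steps, Python scripts to look and compute and a tool call to move; the robot and the scene stay as the last step left them, time stands still between calls to the robot, and variables do not carry over. Pictures are saved under pics/ and viewed, at most 14 in all, crops included, and the job is handed in when it is done.

Besides the shell and the picture viewer there is one more tool, called after ">>>" as name([rows], argument=value, ...), one row to a line, values as JSON. move_arm: Moves the arm, as the interface text tells. Its arguments: {"type":"object","properties":{"moves":{"type":"array","items":{"type":"array"}},"force":{"type":"number"}},"required":["moves"]}

```bash
ls; mkdir -p pics; cat > h.py <<'E'
import numpy as np, cv2
from rig import *
from scipy.spatial.transform import Rotation as Ro
def cloud(name):
    im,d=get_image(name); c=camera_info(name); K,R,t=map(np.array,(c["K"],c["R"],c["t"]))
    v,u=np.mgrid[:400,:640]
    P=np.stack([(u-K[0,2])/K[0,0]*d,(v-K[1,2])/K[1,1]*d,d],-1)
    return im,d,(P-t)@R
def save(im,n): cv2.imwrite("pics/"+n,im[...,::-1])
E
python3 - <<'E'
from h import *
s=read_state(); print(s['time'],s['eef_pos'],s['eef_rot'],s['opening'])
for n in("scene","side"):
    im,d,W=cloud(n); save(im,n+"0.png"); np.savez(n+"0.npz",im=im,d=d,W=W); c=camera_info(n); R=np.array(c["R"]);print(n,-R.T@c["t"],c["K"])
print(camera_info("wrist"))
E
```

```text
pics
0.0 [0.12189116 0.53579745 0.22332589] [ 1.11639643e-01  9.93748158e-01 -1.06540222e-03 -2.33177286e-04] 0.09371658971676952
scene [0.17917876 0.60051748 0.9116282 ] [[497.69544131   0.         323.08422588]
 [  0.         497.69544131 205.02629719]
 [  0.           0.           1.        ]]
side [0.92701482 0.2328331  0.73743303] [[380.02152978   0.         318.78179025]
 [  0.         380.02152978 206.04702771]
 [  0.           0.           1.        ]]
{'K': array([[309.70691629,   0.        , 324.23021224],
       [  0.        , 309.70691629, 203.39843739],
       [  0.        ,   0.        ,   1.        ]]), 'hand_eye': array([[-7.36328534e-04, -9.62731690e-01, -2.70457300e-01,
         7.84097859e-02],
       [ 9.99998585e-01, -1.11799986e-03,  1.25715372e-03,
         7.28991060e-04],
       [-1.51267295e-03, -2.70455991e-01,  9.62731151e-01,
        -1.61362020e-01],
       [ 0.00000000e+00,  0.00000000e+00,  0.00000000e+00,
         1.00000000e+00]])}
```

View pics/scene0.png

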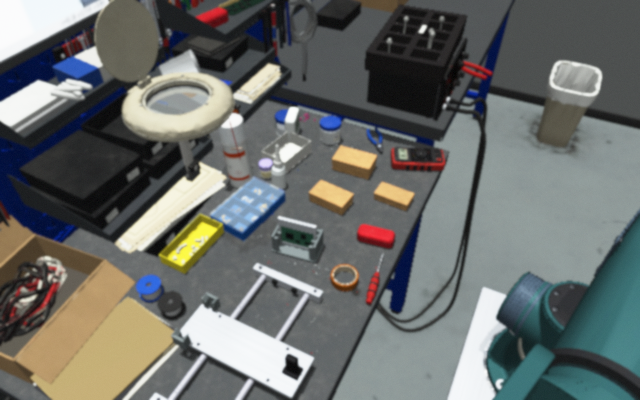

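View pics/side0.png

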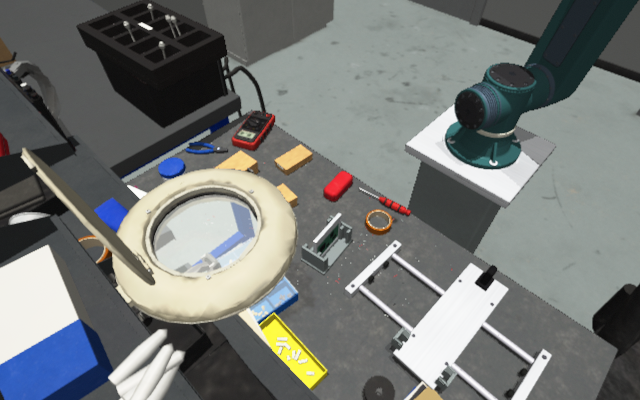

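The scene picture shows three cartons near (354,162), (331,196) and (394,195), and the red case at (376,236). The board rack is near (298,240), the tape at (344,277), and the carriage is mid-slide with its handle at (292,365). Next I'll measure from depth.

```bash
cat >> h.py <<'E'
def rect(im,W,roi,zlo,zhi,col=None):
    """min-area rect of the points in pixel roi (u0,v0,u1,v1) with height in range; centre, size, angle of long side (deg)"""
    u0,v0,u1,v1=roi; P=W[v0:v1,u0:u1].reshape(-1,3); C=im[v0:v1,u0:u1].reshape(-1,3).astype(int)
    m=(P[:,2]>zlo)&(P[:,2]<zhi)
    if col is not None: m&=col(C)
    P=P[m]
    if len(P)<5: return None
    (c,s,a)=cv2.minAreaRect((P[:,:2]*1000).astype(np.float32))
    if s[0]<s[1]: s=s[::-1]; a+=90
    return np.round(c,1),np.round(s,1),round((a+90)%180-90,1),round(np.median(P[:,2])*1000,1),len(P)
brown=lambda C:(C[:,0]>C[:,2]+50)
red=lambda C:(C[:,0]>C[:,1]+70)
E
python3 - <<'E'
from h import *
z=np.load("scene0.npz"); im,W=z['im'],z['W']
for n,r,c in(("A",(328,142,382,182),brown),("B",(304,176,358,218),brown),("C",(370,178,418,212),brown),("red",(352,220,402,252),red),("tape",(328,260,362,294),brown)):
    u0,v0,u1,v1=r;P=W[v0:v1,u0:u1].reshape(-1,3);C=im[v0:v1,u0:u1].reshape(-1,3).astype(int);k=c(C)
    h=np.percentile(P[k,2],90);print(n,h,rect(im,W,r,h-.006,h+.006,c))
# rack, board, carriage
print("board",rect(im,W,(265,205,330,262),.07,.1))
print("rack",rect(im,W,(265,205,330,265),.05,.06))
bright=lambda C:C.min(1)>150
print("deck",rect(im,W,(180,300,320,400),.03,.042,bright))
print("handle",rect(im,W,(275,345,310,385),.075,.1))
print("posts",rect(im,W,(165,285,225,360),.05,.08))
print("block",rect(im,W,(245,258,330,302),.01,.034,bright))
# rods
for r in((240,265,270,320),): pass
for uv in((262,268),(318,295),(195,318),(312,350),(288,395)): print(uv,W[uv[1],uv[0]])
cr=cv2.resize(im[250:400,140:340],None,fx=4,fy=4,interpolation=cv2.INTER_CUBIC); save(cr,"c1.png")
E
```

```text
A 0.041622362647081655 (array([ 569.7, -407.6]), array([111.1,  74.4]), 1.0, np.float64(39.4), 625)
B 0.03377858920595925 (array([ 570.1, -253.4]), array([104.9,  63.3]), -6.3, np.float64(31.7), 640)
C 0.026184380689651354 (array([ 425.9, -333.9]), array([94.5, 57.6]), -2.9, np.float64(23.9), 499)
red 0.03120251466561125 (array([ 414.9, -179.3]), array([86.7, 40. ]), 7.4, np.float64(29.1), 410)
tape 0.021376477402397606 (array([433.1, -35.8]), array([61.5, 60.8]), -65.0, np.float64(19.6), 201)
board (array([571.8, -74.3]), array([93.4, 12.6]), 6.9, np.float64(85.7), 340)
rack (array([571.7, -72.8]), array([109.8,  61.7]), 8.4, np.float64(54.8), 270)
deck (array([534.8, 220.6]), array([268.1,  90.1]), -1.3, np.float64(35.8), 5124)
handle (array([423.2, 223.8]), array([23.6, 14.2]), -0.6, np.float64(86.4), 125)
posts (array([643.1, 218.3]), array([115. ,  31.2]), 88.5, np.float64(62.3), 347)
block (array([544.1,  40.7]), array([165.8,  97.9]), 26.0, np.float64(24.8), 681)
(262, 268) [0.60674096 0.03104319 0.02618679]
(318, 295) [0.46180443 0.04000402 0.02403363]
(195, 318) [0.65839907 0.2079956  0.03559617]
(312, 350) [ 4.21103098e-01  1.49693519e-01 -3.83325930e-04]
(288, 395) [0.40953104 0.26728198 0.03778881]
```

View pics/c1.png

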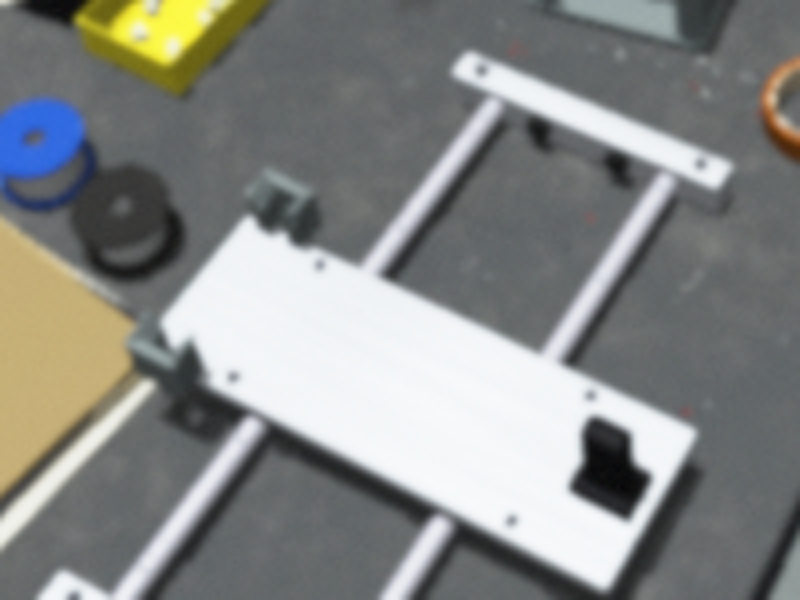

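The crop shows an empty carriage mid-slide. The handle tab is near (610,450) in the crop, the board posts at (280,210) and (165,350), and the right end block at (590,120). Next I'll plan the handle grasp and check where the lamp is.

```bash
cat >> h.py <<'E'
def plan(x,y,z,ang):
    """target TCP (mm), tool-y heading (deg, world); prints turn about tool xyz, then shift in the target tool frame (mm)"""
    s=read_state(); R0=Ro.from_quat(s['eef_rot']); a=np.radians(ang)
    yt=np.array([np.cos(a),np.sin(a),0]); zt=np.array([0,0,-1.]); 
    R1=Ro.from_matrix(np.stack([np.cross(yt,zt),yt,zt],1))
    d=R1.inv().apply(np.array([x,y,z])/1000-s['eef_pos'])
    print("t",round(s['time'],2),"at",np.round(s['eef_pos']*1000,1),"turn",np.round((R0.inv()*R1).as_rotvec(degrees=True),2),"shift",np.round(d*1000,1),"open",round(s['opening']*1000,1))
E
python3 - <<'E'
from h import *
plan(424,223.5,75,88.65)
z=np.load("scene0.npz"); W=z['W']
for uv in((175,100),(145,75),(215,130),(125,40),(190,160),(235,150),(232,105)): print(uv,W[uv[1],uv[0]].round(3))
E
```

```text
t 0.1 at [121.9 535.8 223.4] turn [ -0.11  -0.02 -11.47] shift [-309.3 -305.1  148.4] open 93.9
(175, 100) [ 0.836 -0.058  0.349]
(145, 75) [ 0.905 -0.062  0.387]
(215, 130) [ 0.718 -0.026  0.332]
(125, 40) [ 0.915 -0.046  0.467]
(190, 160) [ 0.827 -0.051  0.199]
(235, 150) [ 0.811 -0.195  0.131]
(232, 105) [ 0.722 -0.095  0.348]
```

>>> move_arm([
  [1,[0,0,0],[0,0,-5.7]],
  [1,[0,0,0],[0,0,-5.7]],
  [0.6,[-0.0385,-0.038,0],[0,0,0]],
  [0.6,[-0.0385,-0.038,0],[0,0,0]],
  [0.6,[-0.0385,-0.038,0],[0,0,0]],
  [0.6,[-0.0385,-0.038,0],[0,0,0]],
  [0.6,[-0.0385,-0.038,0],[0,0,0]],
  [0.6,[-0.0385,-0.038,0],[0,0,0]],
  [0.6,[-0.0385,-0.038,0],[0,0,0]],
  [0.6,[-0.0385,-0.038,0],[0,0,0]],
], force=20)

```text
time: 0.93
eef_pos: [0.3542, 0.2945, 0.2241]
eef_rot: [0.012, 1.0, -0.0, -0.0]
wrist_force: [0.5, 0.3, -0.4]
opening: 0.0561
grip_force: 0.0
```

```bash
python3 -c "
from h import *
plan(424,223.5,75,88.65)"
```

```text
t 0.93 at [354.2 294.5 224.1] turn [-0.   -0.01 -0.06] shift [-71.5 -69.3 149.1] open 56.1
```

>>> move_arm([
  [0.6,[-0.024,-0.023,0],[0,0,0]],
  [0.6,[-0.024,-0.023,0],[0,0,0]],
  [0.6,[-0.0235,-0.023,0],[0,0,0]],
  [0.6,[0,0,0.03],[0,0,0]],
  [0.6,[0,0,0.03],[0,0,0]],
  [0.6,[0,0,0.03],[0,0,0]],
  [0.6,[0,0,0],[0,0,0]],
])

```text
time: 1.52
eef_pos: [0.4189, 0.2235, 0.1272]
eef_rot: [0.013, 1.0, -0.003, -0.007]
wrist_force: [-1.2, 0.3, -0.3]
opening: 0.0564
grip_force: 0.0
```

```bash
python3 -c "
from h import *
plan(424,223.5,75,88.65)"
```

```text
t 1.52 at [418.9 223.5 127.2] turn [-0.31 -0.75 -0.13] shift [-5.1  0.1 52.2] open 56.4
```

>>> move_arm([
  [0.6,[-0.004,0,0.025],[0,0,0]],
  [0.6,[0,0,0.025],[0,0,0]],
  [0.6,[0,0,0],[0,0,0]],
  [0,[0,0,0],[0,0,0]],
  [0,[0,0,0],[0,0,0]],
  [0,[0,0,0],[0,0,0]],
  [0,[0,0,0],[0,0,0]],
  [0,[0,0,0],[0,0,0]],
])

```text
time: 2.18
eef_pos: [0.428, 0.2259, 0.086]
eef_rot: [0.012, 1.0, 0.001, 0.001]
wrist_force: [0.2, -0.8, -0.6]
opening: 0.0266
grip_force: 0.0
```

>>> move_arm([
  [0,[0,-0.006,0],[0,0,0]],
  [0,[0,-0.008,0],[0,0,0]],
  [0,[0,-0.008,0],[0,0,0]],
  [0,[0,-0.008,0],[0,0,0]],
  [0,[0,-0.008,0],[0,0,0]],
  [0,[0,-0.008,0],[0,0,0]],
  [0,[0,-0.008,0],[0,0,0]],
  [0,[0,-0.008,0],[0,0,0]],
  [0,[0,-0.004,0],[0,0,0]],
  [0,[0,0,0],[0,0,0]],
])

```text
time: 3.02
eef_pos: [0.4259, 0.1577, 0.0854]
eef_rot: [0.013, 1.0, -0.001, 0.001]
wrist_force: [-0.2, -1.0, 5.9]
opening: 0.0137
grip_force: 20.0
```

```bash
python3 - <<'E'
from h import *
plan(424,180,75,88.65); s=read_state(); print(s['wrist_force'],s['grip_force'])
im,d,W=cloud("side"); save(im,"side1.png")
E
```

```text
t 3.02 at [425.9 157.7  85.4] turn [-0.07  0.07 -0.16] shift [ 2.5 22.3 10.4] open 13.7
[-0.18944475 -1.00300419  5.94201201] 20.010336935520172
```

View pics/side1.png

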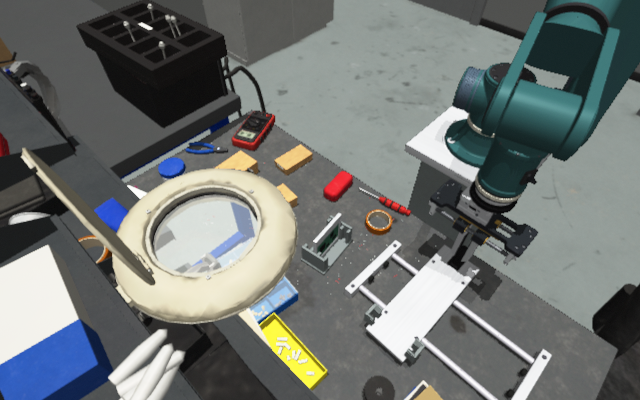

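The side view shows the gripper holding the handle near (465,265), and the carriage has moved right with room left before the block at (375,268). I'll keep pushing.

>>> move_arm([
  [0,[0,-0.006,0],[0,0,0]],
  [0,[0,-0.006,0],[0,0,0]],
  [0,[0,-0.006,0],[0,0,0]],
  [0,[0,-0.006,0],[0,0,0]],
  [0,[0,-0.006,0],[0,0,0]],
  [0,[0,0,0],[0,0,0]],
])

```text
time: 3.57
eef_pos: [0.4252, 0.1276, 0.0854]
eef_rot: [0.013, 1.0, -0.001, 0.001]
wrist_force: [-0.4, 0.7, 5.6]
opening: 0.0135
grip_force: 20.0
```

>>> move_arm([
  [0,[0,-0.004,0],[0,0,0]],
  [0,[0,-0.004,0],[0,0,0]],
  [0,[0,-0.004,0],[0,0,0]],
  [0,[0,-0.004,0],[0,0,0]],
  [0,[0,0,0],[0,0,0]],
])

```text
time: 3.98
eef_pos: [0.4248, 0.112, 0.0854]
eef_rot: [0.013, 1.0, -0.0, 0.001]
wrist_force: [-0.0, -0.1, 6.9]
opening: 0.0138
grip_force: 20.0
```

>>> move_arm([
  [0,[0,-0.003,0],[0,0,0]],
  [0,[0,-0.003,0],[0,0,0]],
  [0,[0,-0.003,0],[0,0,0]],
  [0,[0,-0.003,0],[0,0,0]],
  [0,[0,0,0],[0,0,0]],
])

```text
time: 4.4
eef_pos: [0.4245, 0.1002, 0.0854]
eef_rot: [0.013, 1.0, -0.0, 0.001]
wrist_force: [-0.6, 1.7, 7.4]
opening: 0.014
grip_force: 20.0
```

>>> move_arm([
  [0,[0,-0.003,0],[0,0,0]],
  [0,[0,-0.003,0],[0,0,0]],
  [0,[0,-0.003,0],[0,0,0]],
  [0,[0,-0.003,0],[0,0,0]],
  [0,[0,0,0],[0,0,0]],
])

```text
time: 4.82
eef_pos: [0.4244, 0.0967, 0.0853]
eef_rot: [0.012, 1.0, 0.01, 0.001]
wrist_force: [1.6, 24.8, 2.7]
opening: 0.0139
grip_force: 20.0
```

>>> move_arm([
  [0,[0,0.004,0],[0,0,0]],
  [0,[0,0.003,0],[0,0,0]],
  [0.4,[0,0,0],[0,0,0]],
  [0.4,[0,0,0],[0,0,0]],
  [0.4,[0,0,0],[0,0,0]],
  [0.4,[0,0,-0.03],[0,0,0]],
  [0.4,[0,0,-0.03],[0,0,0]],
  [0.4,[0,0,-0.03],[0,0,0]],
  [0.4,[0,0,-0.03],[0,0,0]],
  [0.4,[0,0,0],[0,0,0]],
])

```text
time: 5.65
eef_pos: [0.4267, 0.0958, 0.2107]
eef_rot: [0.013, 1.0, 0.0, 0.005]
wrist_force: [0.3, 0.7, 0.3]
opening: 0.0377
grip_force: 0.0
```

```bash
python3 - <<'E'
from h import *
plan(572,-74,150,97.5)
im,d,W=cloud("scene"); save(im,"scene1.png"); np.savez("scene1.npz",im=im,W=W)
bright=lambda C:C.min(1)>150
print("deck",rect(im,W,(210,230,410,370),.03,.042,bright))
print("handle",rect(im,W,(320,270,380,340),.075,.1))
print("posts",rect(im,W,(200,240,290,300),.05,.08))
print("board",rect(im,W,(265,205,330,262),.07,.1))
E
```

```text
t 5.65 at [426.7  95.8 210.7] turn [-0.04  0.61 -8.98] shift [-121.8 -187.3   60.7] open 37.7
deck (array([574.8,  77.8]), array([324.1, 141.3]), -18.7, np.float64(35.8), 3673)
handle (array([420.4,  99. ]), array([23.7, 13.9]), -5.9, np.float64(85.9), 90)
posts (array([639.6,  92.9]), array([115.7,  30.5]), 88.3, np.float64(61.7), 289)
board (array([571.7, -74. ]), array([93. , 13.7]), 7.9, np.float64(84.9), 214)
```

View pics/scene1.png

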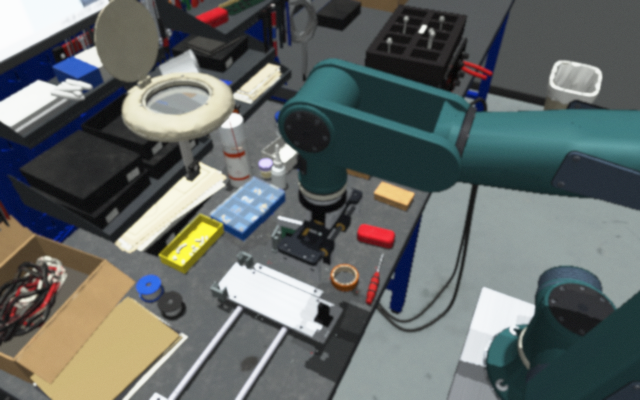

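The scene shows the carriage at the right stop: handle near (325,315), posts near (243,260) and (218,293). Now to the board.

>>> move_arm([
  [0.5,[0,0,0],[0,0.3,-4.5]],
  [0.5,[0,0,0],[0,0.3,-4.5]],
  [0.5,[-0.02,-0.031,0],[0,0,0]],
  [0.5,[-0.02,-0.031,0],[0,0,0]],
  [0.5,[-0.02,-0.031,0],[0,0,0]],
  [0.5,[-0.02,-0.031,0],[0,0,0]],
  [0.5,[-0.02,-0.031,0],[0,0,0]],
  [0.5,[-0.02,-0.031,0.02],[0,0,0]],
  [0.5,[0,0,0.02],[0,0,0]],
  [0.5,[0,0,0],[0,0,0]],
])

```text
time: 6.53
eef_pos: [0.5637, -0.0734, 0.1552]
eef_rot: [-0.064, 0.998, 0.002, -0.012]
wrist_force: [-0.3, 0.4, -1.1]
opening: 0.0471
grip_force: 0.0
```

```bash
cat >> h.py <<'E'
def wcloud():
    s=read_state(); im,d=get_image("wrist"); c=camera_info("wrist"); K=np.array(c["K"]); H=np.array(c["hand_eye"])
    v,u=np.mgrid[:400,:640]; a=(u-K[0,2])/K[0,0]; b=(v-K[1,2])/K[1,1]; th=np.hypot(a,b)+1e-9
    f=np.where(th<1.45,np.tan(np.minimum(th,1.45)),0)/th
    P=np.stack([a*f*d,b*f*d,d],-1)@H[:3,:3].T+H[:3,3]
    return im,d,P@Ro.from_quat(s['eef_rot']).as_matrix().T+s['eef_pos']
E
python3 - <<'E'
from h import *
plan(572,-74,80,97.7)
im,d,W=wcloud(); save(im,"w1.png")
P=W.reshape(-1,3)
m=(P[:,2]>.08)&(P[:,2]<.1)&(abs(P[:,0]-.572)<.08)&(abs(P[:,1]+.074)<.03)&(d.ravel()>0)
print(m.sum(),cv2.minAreaRect((P[m,:2]*1000).astype(np.float32)),np.median(P[m],0))
E
```

```text
t 6.53 at [563.7 -73.4 155.2] turn [ 0.31 -1.37 -0.32] shift [-8.2 -1.7 75.2] open 47.1
1203 ((574.3494873046875, -74.93709564208984), (92.14976501464844, 8.14313793182373), 6.7934064865112305) [ 0.56967899 -0.07555105  0.09295305]
```

View pics/w1.png

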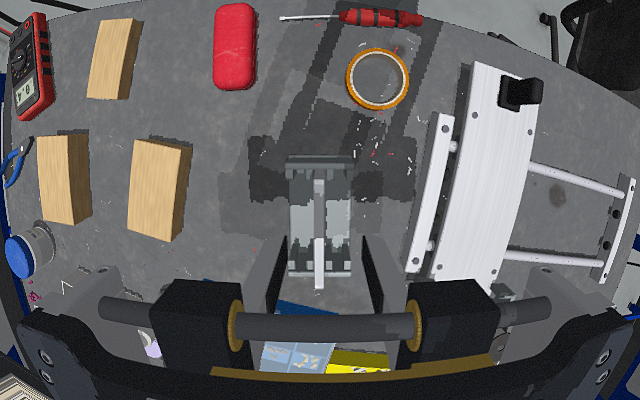

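The wrist view shows the board bar at (319,235) between the open fingers at (270,300) and (375,300). I'll descend and pinch it.

>>> move_arm([
  [0.5,[-0.005,-0.001,0.015],[0,0,0]],
  [0.5,[0,0,0.02],[0,0,0]],
  [0.5,[0,0,0.02],[0,0,0]],
  [0.5,[0,0,0.018],[0,0,0]],
  [0.5,[0,0,0],[0,0,0]],
  [0.5,[0,0,0],[0,0,0]],
], force=30)

```text
time: 7.08
eef_pos: [0.5701, -0.0714, 0.09]
eef_rot: [-0.067, 0.998, 0.0, -0.006]
wrist_force: [1.3, -0.1, 0.0]
opening: 0.0467
grip_force: 0.0
```

```bash
python3 - <<'E'
from h import *
plan(573.5,-74.7,80,97.2)
E
```

```text
t 7.08 at [570.1 -71.4  90. ] turn [ 0.08 -0.7   0.44] shift [-2.9 -3.7 10. ] open 46.7
```

>>> move_arm([
  [0.5,[-0.003,-0.0037,0.008],[0,-0.5,0.4]],
  [0.5,[0,0,0],[0,0,0]],
  [0,[0,0,0],[0,0,0]],
  [0,[0,0,0],[0,0,0]],
  [0,[0,0,0],[0,0,0]],
  [0,[0,0,0],[0,0,0]],
  [0,[0,0,0],[0,0,0]],
  [0,[0,0,0],[0,0,0]],
  [0,[0,0,0],[0,0,0]],
])

```text
time: 7.83
eef_pos: [0.5746, -0.0755, 0.0822]
eef_rot: [-0.063, 0.998, 0.0, -0.001]
wrist_force: [-0.7, 0.9, 1.0]
opening: 0.0076
grip_force: 30.0
```

```bash
python3 - <<'E'
from h import *
plan(573.5,-74.7,80,97.2); s=read_state(); print(s['wrist_force'],s['grip_force'])
E
```

```text
t 7.83 at [574.6 -75.5  82.2] turn [ 0.05 -0.09 -0.02] shift [1.  0.9 2.2] open 7.6
[-0.70266967  0.8685163   1.02329853] 29.997606575489044
```

>>> move_arm([
  [0,[0,0,-0.01],[0,0,0]],
  [0,[0,0,-0.016],[0,0,0]],
  [0,[0,0,-0.016],[0,0,0]],
  [0,[0,0,-0.016],[0,0,0]],
  [0,[0,0,-0.016],[0,0,0]],
  [0,[0,0,-0.016],[0,0,0]],
  [0,[0,0,-0.016],[0,0,0]],
  [0,[0,0,0],[0,0,0]],
])

```text
time: 8.5
eef_pos: [0.5765, -0.076, 0.1928]
eef_rot: [-0.063, 0.998, -0.001, 0.003]
wrist_force: [0.3, 0.2, -0.2]
opening: 0.0079
grip_force: 30.0
```

```bash
python3 - <<'E'
from h import *
plan(640.5,92.5,188,-1.35); s=read_state(); print(np.degrees(s['joint_positions']).round(),s['wrist_force'])
E
```

```text
t 8.5 at [576.5 -76.  192.8] turn [ 0.19  0.32 98.53] shift [169.9  60.    4.8] open 7.9
[ -13.    9.   77.    0.   93. -110.] [ 0.28053704  0.24896977 -0.21632404]
```

>>> move_arm([
  [0,[0,0.025,0],[0,0,0]],
  [0,[0,0.03,0],[0,0,0]],
  [0,[0,0.03,0],[0,0,0]],
  [0,[0,0.025,0],[0,0,0]],
  [0,[0,0,0],[0,0,7]],
  [0,[0,0,0],[0,0,7]],
  [0,[0,0,0],[0,0,7]],
  [0,[0,0,0],[0,0,7]],
  [0,[0,0,0],[0,0,7]],
  [0,[0,0,0],[0,0,7]],
])

```text
time: 9.33
eef_pos: [0.5605, 0.0337, 0.1872]
eef_rot: [0.302, 0.953, -0.0, -0.002]
wrist_force: [-0.1, 0.5, -1.5]
opening: 0.0075
grip_force: 30.0
```

>>> move_arm([
  [0,[0,0,0],[0,0,7]],
  [0,[0,0,0],[0,0,7]],
  [0,[0,0,0],[0,0,7]],
  [0,[0,0,0],[0,0,7]],
  [0,[0,0,0],[0,0,7]],
  [0,[0,0,0],[0,0,7]],
  [0,[0,0,0],[0,0,7]],
  [0,[0,0,0],[0,0,7]],
  [0,[0,0,0],[0,0,0]],
  [0,[0,0,0],[0,0,0]],
])

```text
time: 10.17
eef_pos: [0.5606, 0.0336, 0.1875]
eef_rot: [0.711, 0.703, -0.001, -0.001]
wrist_force: [-0.7, 0.4, -1.1]
opening: 0.0075
grip_force: 30.0
```

```bash
python3 - <<'E'
from h import *
plan(640.5,92.5,188,-1.35)
E
```

```text
t 10.17 at [560.6  33.6 187.5] turn [-0.18 -0.04  0.71] shift [60.8 78.5 -0.5] open 7.5
```

>>> move_arm([
  [0,[0.015,0.019,0],[0,0,0.7]],
  [0,[0.015,0.02,0],[0,0,0]],
  [0,[0.015,0.02,0],[0,0,0]],
  [0,[0.0155,0.0195,0],[0,0,0]],
  [0,[0,0,0],[0,0,0]],
  [0,[0,0,0],[0,0,0]],
])

```text
time: 10.67
eef_pos: [0.641, 0.0928, 0.1867]
eef_rot: [0.715, 0.699, -0.001, -0.002]
wrist_force: [-0.4, -0.5, -2.0]
opening: 0.0079
grip_force: 30.0
```

```bash
python3 - <<'E'
from h import *
plan(640.5,92.5,188,-1.35)
im,d,W=wcloud(); save(im,"w2.png"); np.savez("w2.npz",im=im,W=W,d=d)
im2,d2,W2=cloud("scene"); np.savez("scene2.npz",im=im2,W=W2)
c=np.vstack([cv2.resize(im[:,:],None,fx=1,fy=1),]); 
print("posts",rect(im2,W2,(190,240,300,310),.045,.072))
print("board",rect(im2,W2,(190,150,330,300),.15,.195,lambda C:C.max(1)-C.min(1)<60))
E
```

```text
t 10.67 at [641.   92.8 186.7] turn [-0.23 -0.01  0.02] shift [-0.3 -0.5 -1.3] open 7.9
posts (array([635.3,  54.1]), array([195.3,  40.7]), 83.6, np.float64(60.3), 351)
board (array([636.5,  95. ]), array([90.9, 31.5]), 72.1, np.float64(176.3), 456)
```

View pics/w2.png

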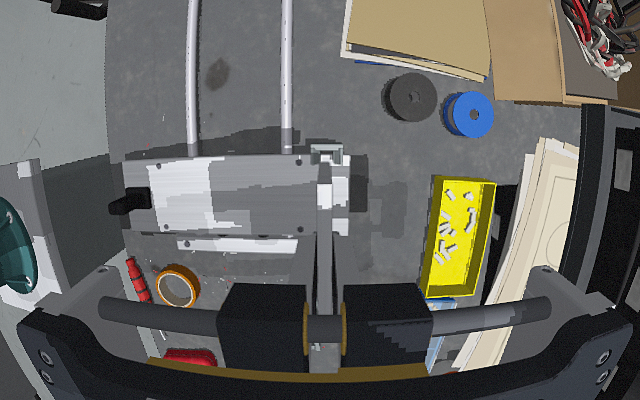

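The wrist view shows the board bar at (325,195) above the slot, with the left grey post at (326,153). I'll compare the two in the point cloud.

```bash
python3 - <<'E'
from h import *
z=np.load("w2.npz"); im,W,d=z['im'],z['W'],z['d']; P=W.reshape(-1,3); ok=d.ravel()>0
def box(n,x0,x1,y0,y1,z0,z1):
    m=ok&(P[:,0]>x0)&(P[:,0]<x1)&(P[:,1]>y0)&(P[:,1]<y1)&(P[:,2]>z0)&(P[:,2]<z1)
    if m.sum()>4:
        r=cv2.minAreaRect((P[m,:2]*1000).astype(np.float32)); print(n,m.sum(),np.round(r[0],1),np.round(r[1],1),round(r[2],1),(P[m].min(0)*1000).round(1),(P[m].max(0)*1000).round(1))
box("postL",.6,.68,.12,.18,.055,.075)
box("postLwall",.6,.68,.12,.18,.045,.06)
box("board",.6,.68,.03,.16,.18,.21)
box("boardlow",.6,.68,.03,.16,.12,.16)
box("handle",.38,.45,.05,.15,.075,.095)
box("deck",.38,.68,.03,.15,.03,.04)
box("slotfloor+block",.64,.68,.1,.2,.03,.04)
cr=cv2.resize(im[130:250,260:400],None,fx=5,fy=5,interpolation=cv2.INTER_CUBIC); save(cr,"c2.png")
E
```

```text
postL 536 [643.8 140.1] [19.6 29.1] 88.6 [629.1 130.1  55. ] [658.6 150.1  71.6]
postLwall 43 [645.4 147. ] [25.1 18.6] 24.9 [630.1 133.2  45.2] [658.  150.1  59.9]
board 3031 [641.6 101.5] [76.8 31.1] 71.6 [625.5  61.9 180. ] [658.3 140.8 210. ]
boardlow 111 [642.7 140.2] [1.5 7.8] 88.7 [638.7 139.3 121. ] [646.5 141.  159.9]
handle 297 [424.1  98.2] [14.3 24.3] 87.6 [411.9  90.7  75. ] [436.1 105.4  90.6]
deck 15575 [533.7  86.5] [107.2 267.3] 88.6 [399.7  34.3  30.1] [668.  142.8  40. ]
slotfloor+block 613 [654.5 118.6] [26.6 37.3] 2.6 [640.6 100.1  31.5] [668.  136.6  39.1]
```

View pics/c2.png

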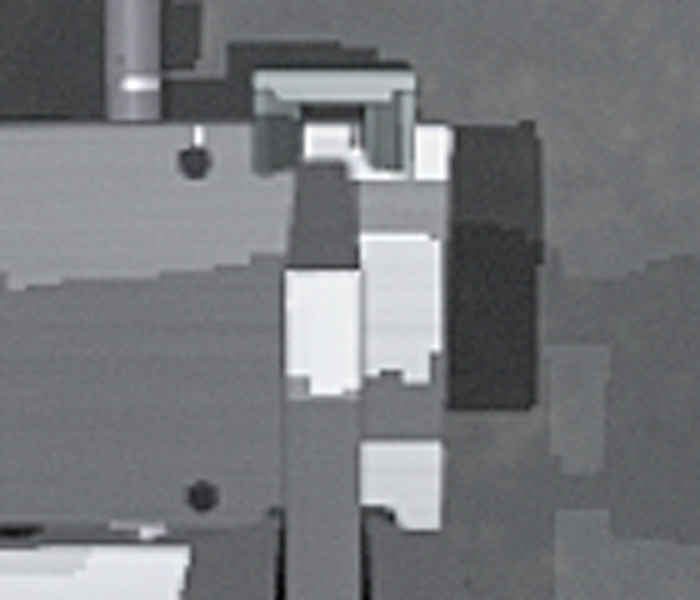

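Board and slot agree to about 1.5 mm: the board is at x=641.6 and the slot at about 643, with the board end 2 mm too far left. I'll correct and lower.

>>> move_arm([
  [0,[-0.0015,0.0014,0],[0,0,0]],
  [0,[0,0,0.015],[0,0,0]],
  [0,[0,0,0.015],[0,0,0]],
  [0,[0,0,0.01],[0,0,0]],
  [0,[0,0,0],[0,0,0]],
  [0,[0,0,0],[0,0,0]],
])

```text
time: 11.27
eef_pos: [0.6415, 0.0902, 0.1476]
eef_rot: [0.717, 0.698, -0.001, -0.001]
wrist_force: [0.6, 0.4, -1.4]
opening: 0.0081
grip_force: 30.0
```

```bash
cat >> h.py <<'E'
def box(P,n,x0,x1,y0,y1,z0,z1):
    P=P.reshape(-1,3); m=(P[:,0]>x0)&(P[:,0]<x1)&(P[:,1]>y0)&(P[:,1]<y1)&(P[:,2]>z0)&(P[:,2]<z1)
    if m.sum()>4:
        r=cv2.minAreaRect((P[m,:2]*1000).astype(np.float32)); print(n,m.sum(),np.round(r[0],1),np.round(r[1],1),round(r[2],1),(P[m].min(0)*1000).round(1),(P[m].max(0)*1000).round(1))
E
python3 - <<'E'
from h import *
plan(642,91.5,110,-1.35)
im,d,W=wcloud()
box(W,"post",.6,.68,.12,.18,.055,.075)
box(W,"board",.6,.68,.12,.15,.085,.13)
E
```

```text
t 11.27 at [641.5  90.2 147.6] turn [-0.19 -0.02 -0.19] shift [ 1.3  0.4 37.6] open 8.1
post 696 [643.8 140.2] [19.5 29.8] 88.4 [629.1 130.1  59.6] [659.  150.2  74.4]
board 131 [643.1 137.5] [8.2 1.7] 2.9 [639.  136.5  87.9] [647.3 138.3 129.9]
```

>>> move_arm([
  [0,[0,0.0006,0.006],[0,0,0]],
  [0,[0,0,0.007],[0,0,0]],
  [0,[0,0,0.007],[0,0,0]],
  [0,[0,0,0.007],[0,0,0]],
  [0,[0,0,0],[0,0,0]],
])

```text
time: 11.73
eef_pos: [0.6415, 0.0907, 0.1184]
eef_rot: [0.716, 0.698, -0.002, -0.002]
wrist_force: [-0.3, -0.8, -2.1]
opening: 0.0077
grip_force: 30.0
```

>>> move_arm([
  [0,[0,0,0.004],[0,0,0]],
  [0,[0,0,0.003],[0,0,0]],
  [0,[0,0,0.001],[0,0,0]],
  [0,[0,0,0],[0,0,0]],
])

```text
time: 12.07
eef_pos: [0.6426, 0.0907, 0.1128]
eef_rot: [0.716, 0.698, -0.001, -0.001]
wrist_force: [0.6, -1.0, -0.5]
opening: 0.0079
grip_force: 30.0
```

>>> move_arm([
  [0,[0,0,0.001],[0,0,0]],
  [0,[0,0,0.001],[0,0,0]],
  [0,[0,0,0.001],[0,0,0]],
  [0,[0,0,0],[0,0,0]],
  [0,[0,0,0],[0,0,0]],
])

```text
time: 12.48
eef_pos: [0.6428, 0.0907, 0.1103]
eef_rot: [0.716, 0.698, -0.0, -0.001]
wrist_force: [0.5, -0.4, -0.2]
opening: 0.008
grip_force: 30.0
```

>>> move_arm([
  [0,[0,0,0.001],[0,0,0]],
  [0,[0,0,0.001],[0,0,0]],
  [0,[0,0,0],[0,0,0]],
  [0,[0,0,0],[0,0,0]],
])

```text
time: 12.82
eef_pos: [0.6429, 0.0906, 0.1102]
eef_rot: [0.716, 0.698, 0.0, -0.0]
wrist_force: [-2.6, 0.0, 6.2]
opening: 0.0077
grip_force: 30.0
```

>>> move_arm([
  [0,[0,0,-0.002],[0,0,0]],
  [0.35,[0,0,0],[0,0,0]],
  [0.35,[0,0,0],[0,0,0]],
  [0.35,[0,0,0],[0,0,0]],
  [0.35,[0,0,-0.015],[0,0,0]],
  [0.35,[0,0,-0.025],[0,0,0]],
  [0.35,[0,0,-0.03],[0,0,0]],
  [0.35,[-0.02,-0.02,-0.02],[0,0,0]],
  [0.35,[-0.02,-0.03,0],[0,0,0]],
  [0.35,[-0.02,-0.03,0],[0,0,0]],
])

```text
time: 13.65
eef_pos: [0.5618, 0.0324, 0.202]
eef_rot: [0.716, 0.698, 0.001, 0.001]
wrist_force: [0.4, -0.5, 0.3]
opening: 0.0329
grip_force: 0.0
```

>>> move_arm([
  [0.8,[0,0,0],[0,0,-7]],
  [0.8,[0,0,0],[0,0,-7]],
  [0.8,[0,0,0],[0,0,-7]],
  [0.8,[0,0,0],[0,0,-7]],
  [0.8,[0,0,0],[0,0,-7]],
  [0.8,[0,0,0],[0,0,-7]],
  [0.95,[0,0,0],[0,0,-7]],
  [0.95,[0,0,0],[0,0,-7]],
  [0.95,[0,0,0],[0,0,-7]],
  [0.95,[0,0,0],[0,0,-7]],
])

```text
time: 14.48
eef_pos: [0.5613, 0.0328, 0.1999]
eef_rot: [0.184, 0.983, 0.0, -0.001]
wrist_force: [-0.6, 0.7, -0.3]
opening: 0.0892
grip_force: 0.0
```

>>> move_arm([
  [0.95,[0,0,0],[0,0,-7]],
  [0.95,[0,0,0],[0,0,-7]],
  [0.95,[0,0,0],[0,0,-6]],
  [0.95,[0,-0.035,0],[0,0,0]],
  [0.95,[0,-0.035,0],[0,0,0]],
  [0.95,[0,-0.035,0],[0,0,0]],
  [0.95,[0,-0.035,0],[0,0,0]],
  [0.95,[0,-0.035,0],[0,0,0]],
  [0.95,[0,-0.035,0],[0,0,0]],
  [0.95,[0,-0.035,0],[0,0,0]],
])

```text
time: 15.32
eef_pos: [0.5545, -0.2138, 0.1999]
eef_rot: [0.013, 1.0, 0.0, -0.001]
wrist_force: [1.4, -0.0, -0.1]
opening: 0.0894
grip_force: 0.0
```

```bash
cat >> h.py <<'E'
def look():
    im,d,W=wcloud(); P=W; C=im.reshape(-1,3).astype(int)
    for n,c in(("brown",brown),("red",red)):
        m=(c(C)&(d.ravel()>0)&(W.reshape(-1,3)[:,2]>.015)).astype(np.uint8).reshape(400,640)
        k,l,st,_=cv2.connectedComponentsWithStats(cv2.erode(m,np.ones((3,3))))
        for i in range(1,k):
            if st[i,4]<150: continue
            Q=W[l==i]; h=np.percentile(Q[:,2],85); Q=Q[abs(Q[:,2]-h)<.005]
            if len(Q)<30 or abs(Q[:,0]).max()>.9: continue
            r=cv2.minAreaRect((Q[:,:2]*1000).astype(np.float32)); s,a=r[1],r[2]
            if s[0]<s[1]: s=s[::-1]; a+=90
            print(n,"c",np.round(r[0],1),"size",np.round(s,1),"ang",round((a+90)%180-90,1),"h",round(h*1000,1),st[i,:4])
    return im,d,W
E
python3 - <<'E'
from h import *
plan(570,-405,150,91)
im,d,W=look()
E
```

```text
t 15.32 at [ 554.5 -213.8  199.9] turn [ 0.04 -0.1  -2.52] shift [ -12.1 -191.5   49.9] open 89.4
brown c [ 418.6 -181.5] size [85.4 36.8] ang 7.2 h 31.8 [329  27  43  79]
brown c [ 416.2 -477.8] size [149.   43.5] ang 7.3 h 26.3 [ 94  43  40 109]
brown c [ 428.  -333.9] size [90.8 49.3] ang -3.4 h 25.8 [193  43  42  81]
brown c [ 571.9 -254.7] size [100.2  56.5] ang -6.9 h 33.7 [261 162  55  89]
brown c [ 572.4 -407.2] size [108.2  63.5] ang 1.8 h 41.5 [134 166  59  89]
brown c [736.2 355.3] size [234.3 109.4] ang 61.8 h 33.7 [590 254  50  60]
brown c [ 529.2 -257.8] size [14.2  2.1] ang -2.0 h 299.6 [159 296  21  46]
brown c [ 531.7 -167.4] size [13.7  2.5] ang -3.5 h 299.9 [470 296  21  46]
brown c [856.7 411.9] size [46.9 16.2] ang -86.9 h 92.5 [624 308  16  39]
brown c [ 537.4 -183. ] size [75.4  3.6] ang 88.3 h 307.8 [293 343 252  38]
red c [ 418.5 -181.5] size [85.  36.6] ang 7.0 h 31.8 [329  28  43  78]
red c [ 415.7 -478.2] size [147.1  41.4] ang 7.8 h 26.6 [ 94  44  37 106]
```

>>> move_arm([
  [0.95,[0,0,0],[0,0,-3.3]],
  [0.95,[-0.002,-0.032,0],[0,0,0]],
  [0.95,[-0.002,-0.032,0],[0,0,0]],
  [0.95,[-0.002,-0.032,0],[0,0,0]],
  [0.95,[-0.002,-0.032,0],[0,0,0]],
  [0.95,[-0.002,-0.032,0.02],[0,0,0]],
  [0.95,[-0.002,-0.032,0.03],[0,0,0]],
  [0.95,[0,0,0.03],[0,0,0]],
  [0.95,[0,0,0],[0,0,0]],
  [0.95,[0,0,0],[0,0,0]],
])

```text
time: 16.2
eef_pos: [0.5712, -0.4008, 0.1182]
eef_rot: [-0.015, 1.0, 0.003, -0.003]
wrist_force: [-0.1, -0.4, 0.2]
opening: 0.0892
grip_force: 0.0
```

```bash
python3 - <<'E'
from h import *
plan(572,-407,24,91.8)
im,d,W=look()
E
```

```text
t 16.2 at [ 571.2 -400.8  118.2] turn [ 0.32 -0.38 -0.04] shift [-0.6 -6.3 94.2] open 89.2
brown c [ 448.6 -473.6] size [115.2  57.9] ang -15.6 h 27.1 [192   0  76 127]
brown c [ 428.5 -335.2] size [91.9 49.4] ang -3.7 h 26.0 [373   0  64 106]
brown c [ 419.1 -184.7] size [85.9 35.8] ang 8.1 h 32.0 [528  25  37  86]
brown c [ 572.4 -408.1] size [109.2  64.1] ang 2.2 h 41.7 [272 150  82 128]
brown c [ 572.2 -255.8] size [99.6 57.2] ang -7.0 h 34.0 [439 161  78 108]
brown c [ 548.7 -447. ] size [14.   2.1] ang 1.5 h 217.9 [159 295  21  47]
brown c [ 545.9 -356. ] size [14.1  2.3] ang 4.9 h 218.6 [470 295  21  47]
brown c [ 553.  -371.6] size [75.4  3.4] ang -88.4 h 226.4 [293 343 252  38]
red c [ 448.4 -473.5] size [114.8  57.9] ang -15.7 h 27.1 [192   0  76 127]
red c [ 419.5 -184.6] size [85.1 35.8] ang 8.1 h 32.0 [528  26  37  85]
```

>>> move_arm([
  [0.95,[-0.001,-0.0068,0],[0,0,-0.4]],
  [0.95,[0,0,0.025],[0,0,0]],
  [0.95,[0,0,0.025],[0,0,0]],
  [0.95,[0,0,0.025],[0,0,0]],
  [0.95,[0,0,0.015],[0,0,0]],
  [0.95,[0,0,0.003],[0,0,0]],
  [0.95,[0,0,0],[0,0,0]],
], force=25)

```text
time: 16.83
eef_pos: [0.5743, -0.4085, 0.0296]
eef_rot: [-0.02, 1.0, -0.0, -0.0]
wrist_force: [0.4, 0.3, 0.1]
opening: 0.0891
grip_force: 0.0
```

>>> move_arm([
  [0.3,[0,0,0],[0,0,0]],
  [0.3,[0,0,0],[0,0,0]],
  [0.3,[0,0,0],[0,0,0]],
  [0.3,[0,0,0],[0,0,0]],
  [0.3,[0,0,0],[0,0,0]],
  [0.3,[0,0,0],[0,0,0]],
])

```text
time: 17.33
eef_pos: [0.5744, -0.4092, 0.0304]
eef_rot: [-0.019, 1.0, -0.0, 0.0]
wrist_force: [-0.2, 2.0, 6.2]
opening: 0.0657
grip_force: 25.0
```

```bash
python3 - <<'E'
from h import *
plan(572,-407,24,91.8);s=read_state(); print(s['wrist_force'],s['grip_force'])
E
```

```text
t 17.33 at [ 574.4 -409.2   30.4] turn [-0.06  0.04  0.38] shift [2.3 2.3 6.4] open 65.7
[-0.17240824  1.95889968  6.21203114] 25.000183582305908
```

>>> move_arm([
  [0.3,[0,0,-0.015],[0,0,0]],
  [0.3,[0,0,-0.03],[0,0,0]],
  [0.3,[0,0,-0.035],[0,0,0]],
  [0.3,[0,0,-0.035],[0,0,0.8]],
  [0.3,[0,0.02,0],[0,0,0.8]],
  [0.3,[0,0.033,0],[0,0,1]],
  [0.3,[0.002,0.033,0],[0,0,1]],
  [0.3,[0.002,0.033,0],[0,0,0]],
  [0.3,[0.002,0.033,0],[0,0,0]],
  [0.3,[0.002,0.033,0],[0,0,0]],
])

```text
time: 18.17
eef_pos: [0.5667, -0.222, 0.1423]
eef_rot: [0.013, 1.0, 0.001, -0.002]
wrist_force: [0.6, -0.3, -1.4]
opening: 0.0661
grip_force: 25.0
```

>>> move_arm([
  [0.3,[0.002,0.033,0],[0,0,0]],
  [0.3,[0.002,0.033,0],[0,0,0]],
  [0.3,[0.002,0.033,0],[0,0,0]],
  [0.3,[0.002,0.033,0],[0,0,0]],
  [0.3,[0.002,0.033,0],[0,0,0]],
  [0.3,[0.002,0.033,0],[0,0,0]],
  [0.3,[0,0.033,0],[0,0,0]],
  [0.3,[0,0.02,0],[0,0,0]],
  [0.3,[0,0.01,0],[0,0,0]],
  [0.3,[0,0,0],[0,0,0]],
])

```text
time: 19.0
eef_pos: [0.5615, 0.0394, 0.1429]
eef_rot: [0.011, 1.0, 0.0, -0.002]
wrist_force: [0.6, -0.5, -1.4]
opening: 0.0657
grip_force: 25.0
```

```bash
python3 - <<'E'
from h import *
plan(547,95,70,88.6);s=read_state(); print(s['wrist_force'],s['opening'])
E
```

```text
t 19.0 at [561.5  39.4 142.9] turn [ 0.05 -0.19  0.15] shift [15.9 55.2 72.9] open 65.7
[ 0.57931003 -0.48388069 -1.3731238 ] 0.06572137300977168
```

Move above the deck and measure everything from there.

>>> move_arm([
  [0.3,[0.008,0.027,0],[0,0,0]],
  [0.3,[0.008,0.028,0],[0,0,0]],
  [0.3,[0,0,0.02],[0,0,0]],
  [0.3,[0,0,0],[0,0,0]],
  [0.3,[0,0,0],[0,0,0]],
])

```text
time: 19.42
eef_pos: [0.5464, 0.0914, 0.1222]
eef_rot: [0.013, 1.0, -0.0, -0.003]
wrist_force: [0.3, -0.3, -2.8]
opening: 0.0662
grip_force: 25.0
```

```bash
python3 - <<'E'
from h import *
plan(547,95,70,88.6)
im,d,W=look(); save(im,"w3.png")
box(W,"handle",.38,.45,.05,.15,.08,.095)
box(W,"deck",.38,.5,.03,.15,.03,.043)
box(W,"carton",.48,.62,.05,.14,.125,.145)
box(W,"board",.6,.68,.03,.16,.1,.13)
E
```

```text
t 19.42 at [546.4  91.4 122.2] turn [-0.06 -0.32 -0.09] shift [-0.5  3.6 52.2] open 66.2
brown c [368.7 -35.3] size [15.8 11.9] ang -87.8 h 19.7 [173  18  15  14]
brown c [ 418.9 -177.4] size [85.3 35.1] ang 8.6 h 31.0 [54 60 32 80]
brown c [450.5 -29.8] size [60.3 29.5] ang -65.5 h 21.6 [155  79  55  48]
brown c [ 429.  -325.2] size [91.8 37. ] ang -9.5 h 25.2 [ 0 95 13 69]
brown c [534.5  92.5] size [88.9 64.2] ang -1.6 h 133.7 [261 161 128 153]
brown c [ 571.4 -253.7] size [99.2 57.5] ang -7.9 h 33.2 [ 28 197  39  79]
brown c [521.7  59. ] size [13.9  1.8] ang -0.7 h 222.4 [196 299  18  48]
brown c [523.3 126.5] size [13.5  1.7] ang -3.2 h 222.5 [436 299  18  48]
brown c [529.2 110.6] size [75.6  3.7] ang 88.0 h 230.1 [246 349 273  32]
red c [368.8 -35.4] size [15.7 11.5] ang -83.6 h 19.7 [173  18  15  14]
red c [ 418.9 -177.4] size [85.3 35.1] ang 8.6 h 31.0 [54 60 32 80]
handle 740 [423.5  98.2] [13.3 23.6] 88.3 [411.6  91.3  80.1] [435.3 104.7  91.1]
deck 11511 [449.2  87.7] [108.5  98. ] 88.5 [399.3  32.7  30. ] [499.5 142.5  43. ]
carton 19418 [535.1  93.7] [87.3 90.2] 88.5 [489.4  50.  125. ] [580.2 137.3 145. ]
board 2506 [640.4  92.2] [92.3  5.6] 88.1 [636.9  46.1 100. ] [644.2 138.3 122.5]
```

View pics/w3.png

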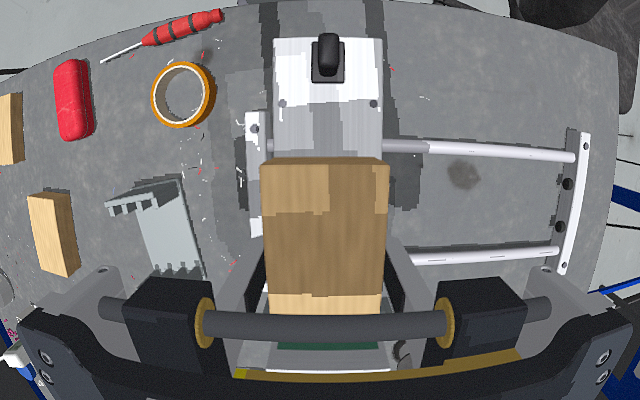

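The wrist view shows the carton held square at (325,225) with the handle at (328,58). I need a +3 mm shift in y, then I can lower it.

>>> move_arm([
  [0.3,[-0.0003,0.003,0.005],[0,0,0]],
  [0.3,[0,0,0.015],[0,0,0]],
  [0.3,[0,0,0.015],[0,0,0]],
  [0.3,[0,0,0.012],[0,0,0]],
  [0.3,[0,0,0],[0,0,0]],
  [0.3,[0,0,0.002],[0,0,0]],
  [0.3,[0,0,0.002],[0,0,0]],
  [0.3,[0,0,0],[0,0,0]],
])

```text
time: 20.13
eef_pos: [0.5483, 0.0959, 0.0734]
eef_rot: [0.013, 1.0, 0.0, -0.0]
wrist_force: [0.3, 0.3, -2.4]
opening: 0.0657
grip_force: 25.0
```

```bash
python3 - <<'E'
from h import *
plan(547,94.4,66.4,88.6); s=read_state(); print(s['wrist_force'])
im,d,W=wcloud()
box(W,"handle",.38,.45,.05,.15,.08,.095)
box(W,"carton",.48,.62,.05,.14,.072,.095)
E
```

```text
t 20.13 at [548.3  95.9  73.4] turn [ 0.04 -0.03 -0.03] shift [ 1.3 -1.5  7. ] open 65.7
[ 0.25360557  0.27864771 -2.40573242]
handle 1309 [423.3  98.1] [14.  23.9] 89.0 [411.4  91.   80. ] [435.3 105.2  91.9]
carton 19614 [536.5  96. ] [88.3 89.4] 88.6 [491.1  51.8  72.1] [581.7 140.   95. ]
```

>>> move_arm([
  [0.3,[0.001,-0.0012,0.003],[0,0,0]],
  [0.3,[0,0,0.002],[0,0,0]],
  [0.3,[0,0,0.001],[0,0,0]],
  [0.3,[0,0,0.001],[0,0,0]],
  [0.3,[0,0,0.0005],[0,0,0]],
  [0.3,[0,0,0],[0,0,0]],
  [0.3,[0,0,0],[0,0,0]],
])

```text
time: 20.77
eef_pos: [0.5466, 0.0948, 0.0664]
eef_rot: [0.012, 1.0, 0.0, -0.001]
wrist_force: [-4.2, -0.9, 5.8]
opening: 0.0656
grip_force: 25.0
```

>>> move_arm([
  [0.3,[0,0,-0.0015],[0,0,0]],
  [0.85,[0,0,0],[0,0,0]],
  [0.85,[0,0,0],[0,0,0]],
  [0.85,[0,0,0],[0,0,0]],
  [0.85,[0,0,-0.015],[0,0,0]],
  [0.85,[0,0,-0.03],[0,0,0]],
  [0.85,[0,0,-0.035],[0,0,0]],
  [0.85,[0,0,-0.035],[0,0,0]],
  [0.85,[0,0,0],[0,0,0]],
  [0.85,[0,0,0],[0,0,0]],
])

```text
time: 21.6
eef_pos: [0.5487, 0.0949, 0.1849]
eef_rot: [0.012, 1.0, 0.001, 0.002]
wrist_force: [0.8, 0.7, -0.2]
opening: 0.0798
grip_force: 0.0
```

```bash
python3 - <<'E'
from h import *
plan(572,-254,150,83)
im,d,W=look()
box(W,"handle",.38,.45,.05,.15,.08,.095)
box(W,"deck",.38,.48,.03,.15,.03,.043)
box(W,"board",.6,.68,.03,.16,.1,.13)
E
```

```text
t 21.6 at [548.7  94.9 184.9] turn [0.08 0.28 5.58] shift [ -65.7 -343.4   34.9] open 79.8
brown c [ 418.6 -177. ] size [84.1 35.5] ang 8.5 h 31.1 [85 63 31 69]
brown c [ 427.9 -332.6] size [90.1 47.9] ang -3.7 h 25.2 [23 92 18 63]
brown c [545.   95.9] size [108.   63.1] ang -1.3 h 77.8 [288 142  73 114]
brown c [ 571.6 -253.3] size [99.2 56.4] ang -7.9 h 33.2 [ 57 182  35  72]
brown c [522.8  55.3] size [13.7  2. ] ang -0.6 h 284.5 [173 297  20  47]
brown c [525.  136.8] size [14.2  2. ] ang 1.4 h 284.8 [457 297  20  47]
brown c [768.1  30.2] size [148.2  26.2] ang -83.2 h 28.6 [231 342 105  17]
brown c [531.  138.2] size [42.   3.6] ang 87.7 h 292.5 [409 345 128  32]
brown c [530.2  99.6] size [33.8  3.3] ang 88.4 h 292.6 [234 362 173  19]
red c [ 418.7 -177. ] size [83.9 35.5] ang 8.5 h 31.1 [85 63 30 69]
handle 445 [423.4  97.7] [14.1 23.3] 88.6 [411.7  90.8  80.2] [435.  105.   91.1]
deck 5954 [440.   88.4] [107.8  80.5] 88.4 [399.3  33.6  30.1] [480.  142.7  43. ]
board 968 [639.8  92.2] [92.1  3.3] 88.5 [637.5  46.2 100. ] [642.1 138.2 116.3]
```

>>> move_arm([
  [0.95,[0,0,0],[0,0,5.6]],
  [0.95,[-0.005,-0.03,0],[0,0,0]],
  [0.95,[-0.006,-0.034,0],[0,0,0]],
  [0.95,[-0.006,-0.034,0],[0,0,0]],
  [0.95,[-0.006,-0.034,0],[0,0,0]],
  [0.95,[-0.006,-0.034,0],[0,0,0]],
  [0.95,[-0.006,-0.034,0],[0,0,0]],
  [0.95,[-0.006,-0.034,0],[0,0,0]],
  [0.95,[-0.006,-0.034,0],[0,0,0]],
  [0.95,[-0.006,-0.034,0],[0,0,0]],
])

```text
time: 22.48
eef_pos: [0.5613, -0.2126, 0.1785]
eef_rot: [0.061, 0.998, 0.001, -0.003]
wrist_force: [0.5, 0.6, -0.1]
opening: 0.0895
grip_force: 0.0
```

>>> move_arm([
  [0.95,[-0.006,-0.034,0.02],[0,0,0]],
  [0.95,[0,0,0.03],[0,0,0]],
  [0.95,[0,0,0.02],[0,0,0]],
  [0.95,[0,0,0],[0,0,0]],
  [0.95,[0,0,0],[0,0,0]],
])

```text
time: 22.9
eef_pos: [0.5623, -0.245, 0.1078]
eef_rot: [0.061, 0.998, 0.002, -0.004]
wrist_force: [0.8, 0.2, 0.3]
opening: 0.0893
grip_force: 0.0
```

```bash
python3 - <<'E'
from h import *
plan(572,-254.5,22,83)
im,d,W=look()
E
```

```text
t 22.9 at [ 562.3 -245.   107.8] turn [ 0.19 -0.5  -0.04] shift [-10.8  -8.3  85.8] open 89.3
brown c [ 424.1 -181.1] size [75.5 37.3] ang 7.7 h 31.7 [346   0  67  87]
brown c [ 428.3 -334.2] size [91.3 49.7] ang -3.6 h 25.7 [169  17  58 114]
brown c [ 421.5 -479. ] size [154.1  63.3] ang -0.6 h 26.3 [ 50  45  54 140]
brown c [547.   66.7] size [108.4  25.6] ang 9.3 h 78.3 [628 119  12 106]
brown c [ 572.1 -254.9] size [101.1  56.9] ang -6.7 h 33.7 [276 169  72 116]
brown c [ 533.1 -286.8] size [14.2  2.2] ang -9.0 h 207.7 [159 295  21  47]
brown c [ 544.3 -196.5] size [14.7  2.2] ang -5.4 h 207.9 [470 295  21  47]
brown c [870.8 219.2] size [33.7 21.9] ang 69.7 h 91.4 [628 332  12  47]
brown c [ 548.9 -213.4] size [74.5  3.4] ang 82.8 h 215.9 [292 343 253  38]
red c [ 424.1 -181.3] size [75.5 36.8] ang 7.7 h 31.7 [346   0  67  87]
red c [ 421.5 -479. ] size [154.1  63.3] ang -0.6 h 26.4 [ 50  45  54 140]
```

>>> move_arm([
  [0.95,[-0.009,-0.0085,0],[0,0,0]],
  [0.95,[0,0,0.025],[0,0,0]],
  [0.95,[0,0,0.025],[0,0,0]],
  [0.95,[0,0,0.02],[0,0,0]],
  [0.95,[0,0,0.013],[0,0,0]],
  [0.95,[0,0,0],[0,0,0]],
  [0.95,[0,0,0],[0,0,0]],
], force=22)

```text
time: 23.53
eef_pos: [0.5725, -0.2552, 0.0294]
eef_rot: [0.061, 0.998, 0.0, -0.001]
wrist_force: [-0.0, -0.4, 0.3]
opening: 0.0894
grip_force: 0.0
```

```bash
python3 - <<'E'
from h import *
plan(572,-254.7,22,83.2)
E
```

```text
t 23.53 at [ 572.5 -255.2   29.4] turn [ 0.01 -0.06 -0.19] shift [0.5 0.4 7.4] open 89.4
```

>>> move_arm([
  [0.95,[0,0,0.006],[0,0,0]],
  [0.95,[0,0,0],[0,0,0]],
  [0.3,[0,0,0],[0,0,0]],
  [0.3,[0,0,0],[0,0,0]],
  [0.3,[0,0,0],[0,0,0]],
  [0.3,[0,0,0],[0,0,0]],
  [0.3,[0,0,0],[0,0,0]],
  [0.3,[0,0,0],[0,0,0]],
])

```text
time: 24.2
eef_pos: [0.5721, -0.2555, 0.0228]
eef_rot: [0.061, 0.998, 0.0, -0.001]
wrist_force: [-0.5, 0.5, 1.6]
opening: 0.0593
grip_force: 22.0
```

>>> move_arm([
  [0.3,[0,0,-0.015],[0,0,0]],
  [0.3,[0,0,-0.03],[0,0,0]],
  [0.3,[0,0,-0.035],[0,0,0]],
  [0.3,[0,0,-0.035],[0,0,0]],
  [0.3,[0,0,-0.015],[0,0,-2.8]],
  [0.3,[0,0,0],[0,0,-2.8]],
  [0.3,[0.001,0.03,0],[0,0,0]],
  [0.3,[0.002,0.033,0],[0,0,0]],
  [0.3,[0.002,0.033,0],[0,0,0]],
  [0.3,[0.002,0.033,0],[0,0,0]],
])

```text
time: 25.03
eef_pos: [0.5678, -0.1251, 0.152]
eef_rot: [0.013, 1.0, 0.001, -0.001]
wrist_force: [-0.3, -0.4, -0.8]
opening: 0.0587
grip_force: 22.0
```

>>> move_arm([
  [0.3,[0.002,0.033,0],[0,0,0]],
  [0.3,[0.002,0.033,0],[0,0,0]],
  [0.3,[0.002,0.033,0],[0,0,0]],
  [0.3,[0.002,0.033,0],[0,0,0]],
  [0.3,[0.002,0.033,0],[0,0,0]],
  [0.3,[0,0.03,0],[0,0,0]],
  [0.3,[0,0.015,0],[0,0,0]],
  [0.3,[0,0,0],[0,0,0]],
  [0.3,[0,0,0],[0,0,0]],
])

```text
time: 25.78
eef_pos: [0.5632, 0.0844, 0.1523]
eef_rot: [0.011, 1.0, -0.0, -0.001]
wrist_force: [-0.4, 0.1, -2.2]
opening: 0.0586
grip_force: 22.0
```

```bash
python3 - <<'E'
from h import *
plan(545,95,92,88.65)
im,d,W=look()
E
```

```text
t 25.78 at [563.2  84.4 152.3] turn [-0.01 -0.16  0.04] shift [18.5 10.2 60.3] open 58.6
brown c [ 419.3 -177.5] size [84.8 35.2] ang 7.2 h 31.1 [75 47 31 75]
brown c [ 428.  -331.8] size [90. 49.] ang -3.3 h 25.2 [12 80 17 67]
brown c [508.3  96.7] size [63.1 32.7] ang 89.0 h 77.8 [296 128  83  44]
brown c [554.1  85.4] size [83.  57.3] ang -1.2 h 163.2 [268 174 113 140]
brown c [538.6  55.4] size [13.2  1.5] ang -0.0 h 252.4 [208 300  16  48]
brown c [540.1 115.9] size [13.9  1.7] ang -2.4 h 252.4 [425 300  17  48]
brown c [767.8  44.3] size [122.1   3.8] ang 87.7 h 28.7 [248 353  97  11]
brown c [545.7 100. ] size [75.4  3.6] ang 88.9 h 260.2 [233 352 277  29]
red c [ 419.3 -177.5] size [84.8 35.2] ang 7.2 h 31.2 [75 47 31 75]
```

>>> move_arm([
  [0.3,[0.009,0.005,0],[0,0,0]],
  [0.3,[0.009,0.005,0],[0,0,0]],
  [0.3,[0,0,0.015],[0,0,0]],
  [0.3,[0,0,0.015],[0,0,0]],
  [0.3,[0,0,0.012],[0,0,0]],
  [0.3,[0,0,0],[0,0,0]],
  [0.3,[0,0,0],[0,0,0]],
])

```text
time: 26.42
eef_pos: [0.5448, 0.094, 0.11]
eef_rot: [0.013, 1.0, 0.0, -0.002]
wrist_force: [-0.3, 0.8, -0.9]
opening: 0.059
grip_force: 22.0
```

```bash
python3 - <<'E'
from h import *
plan(545,95,98.8,88.65)
im,d,W=look()
E
```

```text
t 26.42 at [544.8  94.  110. ] turn [ 0.02 -0.23 -0.11] shift [-0.2  1.  11.2] open 59.0
brown c [368.6 -35.4] size [15.6 11.7] ang -81.3 h 19.6 [164  15  16  17]
brown c [ 418.4 -177.2] size [85.6 35.1] ang 6.8 h 31.0 [45 61 32 82]
brown c [437.6 -30.5] size [59.2 50.2] ang -15.2 h 21.6 [147  62  56  68]
brown c [ 432.7 -312.1] size [83.2 14.5] ang -11.7 h 25.2 [  0 101   5  65]
brown c [535.7  94.9] size [83.3 57.5] ang -1.5 h 120.9 [267 154 114 160]
brown c [520.1  64.9] size [14.7  1.7] ang -3.9 h 209.9 [208 300  16  48]
brown c [521.4 125.4] size [13.9  1.8] ang -3.3 h 210.2 [425 300  17  48]
brown c [527.7 109.5] size [75.6  3.6] ang 88.8 h 217.9 [233 351 277  30]
red c [368.6 -35.4] size [15.6 11.7] ang -81.3 h 19.6 [164  15  16  17]
red c [ 418.4 -177.2] size [85.6 35.1] ang 6.8 h 31.0 [45 61 32 82]
```

>>> move_arm([
  [0.3,[0,0.0007,0.004],[0,0,0]],
  [0.3,[0,0,0.003],[0,0,0]],
  [0.3,[0,0,0.002],[0,0,0]],
  [0.3,[0,0,0.001],[0,0,0]],
  [0.3,[0,0,0.001],[0,0,0]],
  [0.3,[0,0,0],[0,0,0]],
  [0.3,[0,0,0],[0,0,0]],
])

```text
time: 27.05
eef_pos: [0.5458, 0.0951, 0.0998]
eef_rot: [0.012, 1.0, 0.0, -0.001]
wrist_force: [-0.5, 0.5, -1.0]
opening: 0.0587
grip_force: 22.0
```

>>> move_arm([
  [0.3,[0,0,0.001],[0,0,0]],
  [0.3,[0,0,0.001],[0,0,0]],
  [0.3,[0,0,0],[0,0,0]],
  [0.3,[0,0,0],[0,0,0]],
])

```text
time: 27.38
eef_pos: [0.5461, 0.0951, 0.0987]
eef_rot: [0.012, 1.0, 0.0, -0.0]
wrist_force: [-1.1, -0.0, 3.4]
opening: 0.059
grip_force: 22.0
```

>>> move_arm([
  [0.3,[0,0,-0.001],[0,0,0]],
  [0.8,[0,0,0],[0,0,0]],
  [0.8,[0,0,0],[0,0,0]],
  [0.8,[0,0,0],[0,0,0]],
  [0.8,[0,0,-0.015],[0,0,0]],
  [0.8,[0,0,-0.03],[0,0,0]],
  [0.8,[0,0,-0.03],[0,0,0]],
  [0.8,[0,0,-0.02],[0,0,0]],
  [0.8,[0,0,0],[0,0,0]],
  [0.8,[0,0,0],[0,0,0]],
])

```text
time: 28.22
eef_pos: [0.5467, 0.095, 0.195]
eef_rot: [0.012, 1.0, 0.0, 0.001]
wrist_force: [0.1, -0.1, -0.6]
opening: 0.0752
grip_force: 0.0
```

```bash
python3 - <<'E'
from h import *
plan(428,-334,150,86.5)
im,d,W=look()
E
```

```text
t 28.22 at [546.7  95.  195. ] turn [0.05 0.07 2.08] shift [  92.3 -435.5   45. ] open 75.2
brown c [ 418.8 -177.2] size [84.9 34.2] ang 7.2 h 31.2 [91 66 30 68]
brown c [ 427.9 -333.3] size [89.5 49. ] ang -3.2 h 25.3 [28 94 18 61]
brown c [545.8  96.2] size [100.1  56.4] ang -1.3 h 109.8 [290 143  70 123]
brown c [521.2  57.6] size [13.8  2.1] ang -2.0 h 294.8 [180 298  19  47]
brown c [522.9 134.5] size [14.5  2.4] ang -2.0 h 295.1 [450 298  19  47]
brown c [529.  118.6] size [75.6  3.3] ang 88.5 h 302.6 [232 340 300  41]
red c [ 418.5 -177.3] size [84.3 34.2] ang 6.9 h 31.2 [91 66 29 68]
```

>>> move_arm([
  [0.85,[0.006,-0.025,0],[0,0,2.1]],
  [0.85,[0.007,-0.032,0],[0,0,0]],
  [0.85,[0.007,-0.032,0],[0,0,0]],
  [0.85,[0.007,-0.032,0],[0,0,0]],
  [0.85,[0.007,-0.032,0],[0,0,0]],
  [0.85,[0.007,-0.032,0],[0,0,0]],
  [0.85,[0.007,-0.032,0],[0,0,0]],
  [0.85,[0.007,-0.032,0],[0,0,0]],
  [0.85,[0.007,-0.032,0],[0,0,0]],
  [0.85,[0.007,-0.032,0],[0,0,0]],
])

```text
time: 29.1
eef_pos: [0.457, -0.2142, 0.191]
eef_rot: [0.031, 1.0, 0.001, -0.003]
wrist_force: [1.7, -1.1, 0.7]
opening: 0.08
grip_force: 0.0
```

>>> move_arm([
  [0.85,[0.007,-0.032,0],[0,0,0]],
  [0.85,[0.007,-0.032,0.02],[0,0,0]],
  [0.85,[0.006,-0.032,0.03],[0,0,0]],
  [0.85,[0.004,-0.026,0.03],[0,0,0]],
  [0.85,[0,0,0],[0,0,0]],
  [0.85,[0,0,0],[0,0,0]],
])

```text
time: 29.6
eef_pos: [0.4251, -0.3306, 0.1107]
eef_rot: [0.032, 0.999, 0.004, -0.004]
wrist_force: [-0.5, 0.2, 0.4]
opening: 0.0795
grip_force: 0.0
```

```bash
python3 - <<'E'
from h import *
plan(428.3,-334.5,22,86.5)
im,d,W=look()
E
```

```text
t 29.6 at [ 425.1 -330.6  110.7] turn [ 0.42 -0.51 -0.17] shift [-3.5 -3.7 88.7] open 79.5
brown c [ 410.9 -485.3] size [144.1  27.1] ang 23.9 h 26.6 [110 139  94 140]
brown c [ 416.1 -183.5] size [85.5 36.3] ang 8.0 h 31.7 [462 146  41  95]
brown c [ 427.1 -334.6] size [92.9 48.9] ang -3.9 h 25.7 [288 162  60 105]
brown c [425.4 -55.9] size [54.  19.3] ang -30.2 h 21.8 [564 177  26  43]
brown c [ 399.  -369.8] size [14.1  2.2] ang -5.9 h 210.5 [173 297  20  47]
brown c [ 404.4 -288.5] size [14.8  2. ] ang -1.8 h 211.1 [456 297  21  47]
brown c [ 409.5 -304.5] size [75.5  3.3] ang 86.4 h 219.0 [274 345 263  37]
brown c [853.2 279.5] size [119.4  24.3] ang 65.8 h 73.9 [611 375  29  25]
red c [ 410.4 -485.2] size [143.   26.8] ang 24.3 h 26.5 [110 139  94 140]
red c [ 416.1 -183.4] size [85.5 36.3] ang 8.0 h 31.7 [462 146  41  95]
```

>>> move_arm([
  [0.85,[-0.001,-0.004,0],[0,0,0]],
  [0.85,[0,0,0.025],[0,0,0]],
  [0.85,[0,0,0.025],[0,0,0]],
  [0.85,[0,0,0.02],[0,0,0]],
  [0.85,[0,0,0.01],[0,0,0]],
  [0.85,[0,0,0],[0,0,0]],
  [0.85,[0,0,0],[0,0,0]],
], force=20)

```text
time: 30.23
eef_pos: [0.4292, -0.3357, 0.0366]
eef_rot: [0.03, 1.0, -0.0, -0.0]
wrist_force: [-1.5, -0.3, 0.3]
opening: 0.0797
grip_force: 0.0
```

```bash
python3 - <<'E'
from h import *
plan(428,-334.7,22,86.3)
E
```

```text
t 30.23 at [ 429.2 -335.7   36.6] turn [-0.02 -0.04  0.25] shift [ 1.2  0.9 14.6] open 79.7
```

>>> move_arm([
  [0.85,[0.001,0.001,0.008],[0,0,0]],
  [0.85,[0,0,0.006],[0,0,0]],
  [0.85,[0,0,0],[0,0,0]],
  [0.3,[0,0,0],[0,0,0]],
  [0.3,[0,0,0],[0,0,0]],
  [0.3,[0,0,0],[0,0,0]],
  [0.3,[0,0,0],[0,0,0]],
  [0.3,[0,0,0],[0,0,0]],
  [0.3,[0,0,0],[0,0,0]],
])

```text
time: 30.98
eef_pos: [0.4274, -0.335, 0.0218]
eef_rot: [0.031, 1.0, 0.0, -0.001]
wrist_force: [0.1, -0.8, 0.6]
opening: 0.0513
grip_force: 20.0
```

>>> move_arm([
  [0.3,[0,0,-0.015],[0,0,0]],
  [0.3,[0,0,-0.03],[0,0,0]],
  [0.3,[0,0,-0.035],[0,0,0]],
  [0.3,[0,0,-0.035],[0,0,0]],
  [0.3,[0,0,-0.035],[0,0,-2.2]],
  [0.3,[-0.007,0.028,0],[0,0,0]],
  [0.3,[-0.007,0.032,0],[0,0,0]],
  [0.3,[-0.007,0.032,0],[0,0,0]],
  [0.3,[-0.007,0.032,0],[0,0,0]],
  [0.3,[-0.007,0.032,0],[0,0,0]],
])

```text
time: 31.82
eef_pos: [0.466, -0.1782, 0.1712]
eef_rot: [0.012, 1.0, 0.001, -0.001]
wrist_force: [0.9, -0.7, -1.9]
opening: 0.051
grip_force: 20.0
```

>>> move_arm([
  [0.3,[-0.007,0.032,0],[0,0,0]],
  [0.3,[-0.007,0.032,0],[0,0,0]],
  [0.3,[-0.007,0.032,0],[0,0,0]],
  [0.3,[-0.007,0.032,0],[0,0,0]],
  [0.3,[-0.007,0.032,0],[0,0,0]],
  [0.3,[-0.007,0.032,0],[0,0,0]],
  [0.3,[-0.007,0.032,0],[0,0,0]],
  [0.3,[-0.007,0.024,0],[0,0,0]],
  [0.3,[0,0,0],[0,0,0]],
  [0.3,[0,0,0],[0,0,0]],
])

```text
time: 32.65
eef_pos: [0.5276, 0.068, 0.1709]
eef_rot: [0.01, 1.0, 0.0, -0.002]
wrist_force: [-0.8, -0.6, -1.8]
opening: 0.0505
grip_force: 20.0
```

```bash
python3 - <<'E'
from h import *
plan(545.5,95,130,88.65); print(read_state()['wrist_force'])
im,d,W=look()
E
```

```text
t 32.65 at [527.6  68.  170.9] turn [ 0.   -0.19  0.18] shift [-17.3  27.5  40.9] open 50.5
[-0.78945248 -0.59022668 -1.77959278]
brown c [ 418.4 -177.9] size [85.1 35.1] ang 6.0 h 31.2 [95 74 33 74]
brown c [523.   69.4] size [84.8 50.6] ang -1.1 h 174.8 [278 165 121 149]
brown c [502.8  42.8] size [13.5  1.4] ang 0.5 h 270.9 [222 301  14  49]
brown c [503.9  95.6] size [13.6  1.8] ang -0.9 h 270.9 [413 301  15  49]
brown c [509.9  79.2] size [75.8  3.7] ang 88.4 h 278.6 [218 328 293  53]
red c [ 418.4 -177.9] size [85.1 35.1] ang 6.0 h 31.2 [95 74 33 74]
```

>>> move_arm([
  [0.3,[-0.009,0.013,0],[0,0,0]],
  [0.3,[-0.008,0.0135,0],[0,0,0]],
  [0.3,[0,0,0.015],[0,0,0]],
  [0.3,[0,0,0.013],[0,0,0]],
  [0.3,[0,0,0],[0,0,0]],
  [0.3,[0,0,0],[0,0,0]],
])

```text
time: 33.2
eef_pos: [0.5449, 0.0925, 0.1426]
eef_rot: [0.012, 1.0, 0.0, -0.002]
wrist_force: [1.3, -0.5, -0.8]
opening: 0.0509
grip_force: 20.0
```

```bash
python3 - <<'E'
from h import *
plan(545.5,95,130,88.65)
im,d,W=look()
E
```

```text
t 33.2 at [544.9  92.5 142.6] turn [ 0.02 -0.24 -0.03] shift [-0.5  2.5 12.6] open 50.9
brown c [364.8 -10.3] size [24.1 11.3] ang -81.3 h 19.2 [200  18  24  14]
brown c [ 419.  -177.4] size [84.6 34.6] ang 8.5 h 31.1 [65 63 32 76]
brown c [443.6 -23.3] size [59.  31.7] ang -31.0 h 21.7 [174  69  43  59]
brown c [540.4  93.7] size [84.9 49.9] ang -1.2 h 146.5 [278 150  95 164]
brown c [520.1  67.3] size [13.2  1.6] ang -1.0 h 242.9 [222 301  15  49]
brown c [521.5 120.2] size [14.1  1.8] ang -0.2 h 243.0 [413 301  15  49]
brown c [527.5 104. ] size [75.8  3.4] ang 88.5 h 250.4 [218 328 293  53]
red c [364.8 -10.3] size [24.1 11.3] ang -81.3 h 19.2 [200  18  24  14]
red c [ 419.  -177.4] size [84.6 34.6] ang 8.5 h 31.1 [65 63 32 76]
```

>>> move_arm([
  [0.3,[-0.0002,0.0018,0.004],[0,0,0]],
  [0.3,[0,0,0.003],[0,0,0]],
  [0.3,[0,0,0.002],[0,0,0]],
  [0.3,[0,0,0.002],[0,0,0]],
  [0.3,[0,0,0.001],[0,0,0]],
  [0.3,[0,0,0],[0,0,0]],
  [0.3,[0,0,0],[0,0,0]],
])

```text
time: 33.83
eef_pos: [0.5456, 0.0949, 0.1316]
eef_rot: [0.012, 1.0, 0.0, -0.001]
wrist_force: [0.3, 0.9, -1.6]
opening: 0.051
grip_force: 20.0
```

>>> move_arm([
  [0.3,[0,0,0.001],[0,0,0]],
  [0.3,[0,0,0],[0,0,0]],
  [0.3,[0,0,0],[0,0,0]],
])

```text
time: 34.08
eef_pos: [0.5457, 0.0949, 0.1306]
eef_rot: [0.012, 1.0, 0.0, -0.001]
wrist_force: [-0.6, 0.7, -1.6]
opening: 0.0509
grip_force: 20.0
```

>>> move_arm([
  [0.3,[0,0,0.001],[0,0,0]],
  [0.3,[0,0,0.0005],[0,0,0]],
  [0.3,[0,0,0],[0,0,0]],
  [0.3,[0,0,0],[0,0,0]],
])

```text
time: 34.42
eef_pos: [0.5459, 0.0948, 0.1298]
eef_rot: [0.012, 1.0, 0.0, -0.0]
wrist_force: [-1.5, 0.8, 2.8]
opening: 0.051
grip_force: 20.0
```

>>> move_arm([
  [0.3,[0,0,-0.001],[0,0,0]],
  [0.75,[0,0,0],[0,0,0]],
  [0.75,[0,0,0],[0,0,0]],
  [0.75,[0,0,0],[0,0,0]],
  [0.75,[0,0,-0.015],[0,0,0]],
  [0.75,[0,0,-0.03],[0,0,0]],
  [0.75,[0,0,-0.03],[0,0,0]],
  [0.75,[0,0,0],[0,0,0]],
  [0.75,[0,0,0],[0,0,0]],
])

```text
time: 35.17
eef_pos: [0.5471, 0.0949, 0.2076]
eef_rot: [0.012, 1.0, 0.001, 0.002]
wrist_force: [0.9, -0.1, -0.4]
opening: 0.0703
grip_force: 0.0
```

```bash
python3 - <<'E'
from h import *
plan(418.5,-181,150,97.3)
im,d,W=look()
E
```

```text
t 35.17 at [547.1  94.9 207.6] turn [ 0.05  0.2  -8.62] shift [ 162.6 -257.3   57.6] open 70.3
brown c [ 419.  -178.1] size [84.6 34.3] ang 7.5 h 31.2 [97 66 29 66]
brown c [545.5  96. ] size [92.1 51.2] ang -1.5 h 133.7 [291 142  67 125]
brown c [521.3  60. ] size [13.2  1.6] ang -0.8 h 307.3 [188 298  18  48]
brown c [522.9 132.1] size [14.4  1.7] ang -1.2 h 307.3 [443 298  18  48]
brown c [529.2 116.1] size [75.3  3.4] ang 88.4 h 315.3 [236 347 290  34]
red c [ 419.1 -178.1] size [84.4 34.3] ang 7.5 h 31.2 [97 66 29 66]
```

>>> move_arm([
  [0.75,[0,0,0],[0,0,-4.3]],
  [0.75,[0,0,0],[0,0,-4.3]],
  [0.75,[0.02,-0.032,0],[0,0,0]],
  [0.75,[0.02,-0.032,0],[0,0,0]],
  [0.75,[0.02,-0.032,0],[0,0,0]],
  [0.75,[0.02,-0.032,0],[0,0,0]],
  [0.75,[0.02,-0.032,0],[0,0,0]],
  [0.75,[0.02,-0.032,0],[0,0,0]],
  [0.75,[0.02,-0.032,0.02],[0,0,0]],
  [0.75,[0.02,-0.032,0.03],[0,0,0]],
])

```text
time: 36.05
eef_pos: [0.4214, -0.176, 0.1598]
eef_rot: [-0.063, 0.998, -0.001, 0.0]
wrist_force: [1.2, -0.0, 0.0]
opening: 0.0705
grip_force: 0.0
```

>>> move_arm([
  [0.75,[0.001,0,0.03],[0,0,0]],
  [0.75,[0,0,0.015],[0,0,0]],
  [0.75,[0,0,0],[0,0,0]],
  [0.75,[0,0,0],[0,0,0]],
])

```text
time: 36.38
eef_pos: [0.4193, -0.1733, 0.1125]
eef_rot: [-0.063, 0.998, 0.002, -0.003]
wrist_force: [0.2, -0.5, 1.3]
opening: 0.0706
grip_force: 0.0
```

```bash
python3 - <<'E'
from h import *
plan(418.5,-181,22,97.5)
im,d,W=look()
E
```

```text
t 36.38 at [ 419.3 -173.3  112.5] turn [ 0.23 -0.33 -0.25] shift [ 1.8 -7.5 90.5] open 70.6
brown c [ 417.3 -480.9] size [151.1  58.6] ang 3.4 h 26.1 [ 32 109  44 129]
brown c [ 416.7 -181.1] size [85.1 37.2] ang 7.2 h 31.5 [291 157  46 101]
brown c [370.4 -54.8] size [13.1 12.2] ang 10.2 h 20.1 [455 167  13  15]
brown c [367.5 -35.6] size [15.1 13.5] ang -80.4 h 20.0 [472 167  15  15]
brown c [423.5 -47.7] size [58.7 30.9] ang -50.1 h 21.9 [433 214  54  47]
brown c [ 400.4 -212. ] size [13.7  1.9] ang 6.2 h 212.3 [188 298  19  48]
brown c [ 391.2 -140.3] size [13.4  1.8] ang 7.1 h 212.6 [443 298  19  48]
brown c [ 399.9 -155.2] size [75.7  3.8] ang -82.6 h 220.5 [256 348 270  34]
red c [ 417.3 -480.9] size [151.1  58.6] ang 3.4 h 26.0 [ 32 109  44 129]
red c [ 416.7 -181.2] size [85.2 36.9] ang 7.3 h 31.5 [291 157  46 101]
red c [370.2 -54.5] size [13.1 10.8] ang 7.2 h 20.0 [455 167  13  15]
red c [367.5 -35.7] size [15.  13.5] ang -81.4 h 20.0 [472 167  15  15]
```

>>> move_arm([
  [0.75,[0.004,-0.0078,0],[0,0,0]],
  [0.75,[0,0,0.025],[0,0,0]],
  [0.75,[0,0,0.025],[0,0,0]],
  [0.75,[0,0,0.02],[0,0,0]],
  [0.75,[0,0,0.01],[0,0,0]],
  [0.75,[0,0,0],[0,0,0]],
  [0.75,[0,0,0],[0,0,0]],
])

```text
time: 37.02
eef_pos: [0.4184, -0.1826, 0.0356]
eef_rot: [-0.064, 0.998, -0.0, -0.0]
wrist_force: [0.7, -0.2, -0.3]
opening: 0.0704
grip_force: 0.0
```

```bash
python3 - <<'E'
from h import *
plan(417.3,-181.3,22,97.4)
E
```

```text
t 37.02 at [ 418.4 -182.6   35.6] turn [-0.   -0.05 -0.1 ] shift [ 0.9  1.4 13.6] open 70.4
```

>>> move_arm([
  [0.75,[0.0008,0.0014,0.007],[0,0,0]],
  [0.75,[0,0,0.006],[0,0,0]],
  [0.75,[0,0,0],[0,0,0]],
  [0.3,[0,0,0],[0,0,0]],
  [0.3,[0,0,0],[0,0,0]],
  [0.3,[0,0,0],[0,0,0]],
  [0.3,[0,0,0],[0,0,0]],
  [0.3,[0,0,0],[0,0,0]],
  [0.3,[0,0,0],[0,0,0]],
])

```text
time: 37.77
eef_pos: [0.417, -0.181, 0.0219]
eef_rot: [-0.063, 0.998, 0.0, -0.001]
wrist_force: [0.1, 0.0, 0.8]
opening: 0.0397
grip_force: 20.0
```

>>> move_arm([
  [0.3,[0,0,-0.015],[0,0,0]],
  [0.3,[0,0,-0.03],[0,0,0]],
  [0.3,[0,0,-0.035],[0,0,0]],
  [0.3,[0,0,-0.035],[0,0,0]],
  [0.3,[0,0,-0.035],[0,0,4.4]],
  [0.3,[0,0,-0.023],[0,0,4.4]],
  [0.3,[-0.012,0.025,0],[0,0,0]],
  [0.3,[-0.012,0.03,0],[0,0,0]],
  [0.3,[-0.012,0.03,0],[0,0,0]],
  [0.3,[-0.012,0.03,0],[0,0,0]],
])

```text
time: 38.6
eef_pos: [0.4684, -0.0662, 0.1948]
eef_rot: [0.014, 1.0, 0.0, -0.001]
wrist_force: [-0.2, -0.5, -0.7]
opening: 0.0398
grip_force: 20.0
```

>>> move_arm([
  [0.3,[-0.012,0.03,0],[0,0,0]],
  [0.3,[-0.012,0.03,0],[0,0,0]],
  [0.3,[-0.012,0.03,0],[0,0,0]],
  [0.3,[-0.012,0.03,0],[0,0,0]],
  [0.3,[-0.012,0.025,0],[0,0,0]],
  [0.3,[-0.01,0.015,0],[0,0,0]],
  [0.3,[0,0,0],[0,0,0]],
  [0.3,[0,0,0],[0,0,0]],
])

```text
time: 39.27
eef_pos: [0.5421, 0.0912, 0.1939]
eef_rot: [0.012, 1.0, -0.0, -0.002]
wrist_force: [-0.5, -0.5, -0.1]
opening: 0.0396
grip_force: 20.0
```

```bash
python3 - <<'E'
from h import *
plan(545.5,95,154,88.65); s=read_state(); print(s['wrist_force'],s['opening'])
im,d,W=look()
E
```

```text
t 39.27 at [542.1  91.2 193.9] turn [-0.01 -0.19 -0.08] shift [-3.3  3.9 39.9] open 39.6
[-0.47557942 -0.45471714 -0.05339213] 0.039614215649146654
brown c [537.6  92.3] size [79.  38.2] ang -1.9 h 203.4 [289 148  76 166]
brown c [693.6 328.8] size [91.4 25.2] ang 79.8 h 33.2 [473 287  50  17]
brown c [517.6  71.7] size [13.7  1.4] ang 0.6 h 294.4 [242 302  12  50]
brown c [517.9 113.3] size [13.5  1.2] ang 0.5 h 294.2 [395 302  12  50]
brown c [524.5  97.2] size [76.   3.5] ang 88.5 h 301.7 [199 328 312  54]
brown c [768.6  60.1] size [88.6  4.3] ang 86.5 h 28.3 [274 346  64   9]
red c [537.5  92.1] size [78.9 37.3] ang -1.4 h 203.5 [289 183  71 131]
```

>>> move_arm([
  [0.3,[-0.003,0.003,0.005],[0,0,0]],
  [0.3,[0,0,0.013],[0,0,0]],
  [0.3,[0,0,0.01],[0,0,0]],
  [0.3,[0,0,0],[0,0,0]],
  [0.3,[0,0,0],[0,0,0]],
])

```text
time: 39.73
eef_pos: [0.5445, 0.093, 0.1656]
eef_rot: [0.014, 1.0, 0.0, -0.002]
wrist_force: [0.3, 0.1, -0.4]
opening: 0.0396
grip_force: 20.0
```

```bash
python3 - <<'E'
from h import *
plan(545.5,95,154,88.65)
im,d,W=look()
E
```

```text
t 39.73 at [544.5  93.  165.6] turn [ 0.02 -0.24 -0.24] shift [-0.9  2.  11.6] open 39.6
brown c [433.6 -20.6] size [58.8 29.7] ang 8.3 h 21.7 [191  71  32  55]
brown c [540.1  93.9] size [79.2 37.7] ang -1.7 h 175.0 [288 148  79 166]
brown c [683.  316.4] size [68. 11.] ang 84.3 h 33.2 [480 297  41   7]
brown c [519.5  73.4] size [13.5  1.4] ang -2.8 h 265.8 [242 302  13  50]
brown c [520.9 115.1] size [13.7  1.3] ang -1.0 h 265.9 [395 302  12  50]
brown c [527.1  99.1] size [75.6  3.7] ang 88.6 h 273.3 [199 327 312  54]
brown c [769.3  62. ] size [87.9  4.9] ang 85.3 h 28.9 [271 358  68  12]
red c [540.   93.9] size [79.1 37.4] ang -1.7 h 175.1 [289 183  71 131]
```

>>> move_arm([
  [0.3,[-0.0005,0.0018,0.004],[0,0,0]],
  [0.3,[0,0,0.003],[0,0,0]],
  [0.3,[0,0,0.002],[0,0,0]],
  [0.3,[0,0,0.001],[0,0,0]],
  [0.3,[0,0,0.001],[0,0,0]],
  [0.3,[0,0,0],[0,0,0]],
  [0.3,[0,0,0],[0,0,0]],
])

```text
time: 40.37
eef_pos: [0.5459, 0.0955, 0.1557]
eef_rot: [0.013, 1.0, 0.0, -0.001]
wrist_force: [-0.6, 0.3, -0.2]
opening: 0.0398
grip_force: 20.0
```

>>> move_arm([
  [0.3,[0,0,0.001],[0,0,0]],
  [0.3,[0,0,0],[0,0,0]],
  [0.3,[0,0,0],[0,0,0]],
])

```text
time: 40.62
eef_pos: [0.5459, 0.0955, 0.1547]
eef_rot: [0.013, 1.0, 0.0, -0.001]
wrist_force: [-0.4, 1.0, -0.0]
opening: 0.0394
grip_force: 20.0
```

>>> move_arm([
  [0.3,[0,0,0.001],[0,0,0]],
  [0.3,[0,0,0.0005],[0,0,0]],
  [0.3,[0,0,0],[0,0,0]],
  [0.3,[0,0,0],[0,0,0]],
])

```text
time: 40.95
eef_pos: [0.5461, 0.0955, 0.1539]
eef_rot: [0.013, 1.0, 0.0, -0.0]
wrist_force: [-0.1, -0.3, 3.6]
opening: 0.0397
grip_force: 20.0
```

>>> move_arm([
  [0.3,[0,0,-0.001],[0,0,0]],
  [0.65,[0,0,0],[0,0,0]],
  [0.65,[0,0,0],[0,0,0]],
  [0.65,[0,0,0],[0,0,0]],
  [0.65,[0,0,-0.015],[0,0,0]],
  [0.65,[0,0,-0.03],[0,0,0]],
  [0.65,[0,0,-0.025],[0,0,0]],
  [0.65,[0,0,0],[0,0,0]],
  [0.65,[0,0,0],[0,0,0]],
])

```text
time: 41.7
eef_pos: [0.547, 0.0955, 0.2259]
eef_rot: [0.013, 1.0, 0.0, 0.001]
wrist_force: [-0.3, -0.7, -0.7]
opening: 0.0611
grip_force: 0.0
```

```bash
python3 - <<'E'
from h import *
plan(424,97,80,88.65)
im,d,W=look(); save(im,"w4.png")
box(W,"handle",.38,.45,.05,.15,.08,.095)
box(W,"board",.6,.68,.03,.16,.1,.13)
im,d,W=cloud("side"); save(im,"side2.png")
E
```

```text
t 41.7 at [547.   95.5 225.9] turn [ 0.06  0.13 -0.17] shift [123.   -1.4 145.9] open 61.1
brown c [545.3  96.6] size [86.8 38.8] ang -2.1 h 163.3 [292 141  63 128]
brown c [690.9 334.1] size [167.2  39.9] ang 69.7 h 33.3 [439 270  88  30]
brown c [521.3  65.4] size [13.9  1.6] ang -2.6 h 325.6 [204 299  17  49]
brown c [523.2 128.3] size [13.6  1.7] ang -0.5 h 325.9 [429 299  17  49]
brown c [529. 112.] size [74.8  3.4] ang 88.4 h 333.7 [237 351 276  30]
brown c [834.9  31.5] size [142.9   8.9] ang 89.2 h 28.1 [245 357  89  11]
red c [545.2  96.4] size [86.5 37. ] ang -1.1 h 163.5 [300 162  49 107]
handle 341 [423.   98.5] [14.4 23.1] 88.4 [411.4  91.   81.2] [434.6 105.7  90.8]
board 1471 [643.1  92.5] [92.3 10.2] 88.1 [636.6  46.4 100. ] [648.9 138.7 123. ]
```

View pics/side2.png

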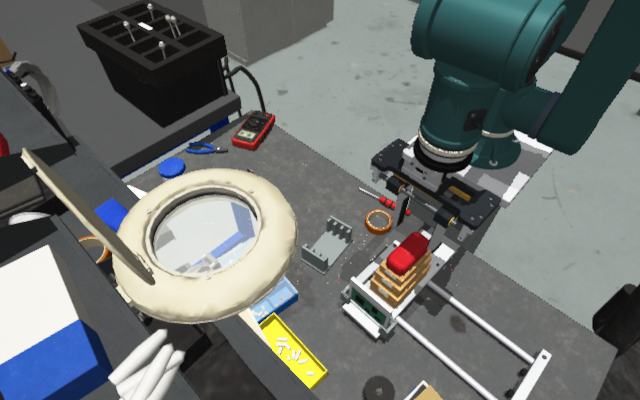

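The side view shows the full column at (405,270) with the case on top, the board in its slot at (370,298), and the tape undisturbed. Now for the handle.

>>> move_arm([
  [0.5,[0.03,0,0],[0,0,0]],
  [0.5,[0.03,0,0],[0,0,0]],
  [0.5,[0.03,0,0],[0,0,0]],
  [0.5,[0.03,0,0],[0,0,0]],
  [0.5,[0.002,0.001,0.03],[0,0,0]],
  [0.5,[0,0,0.03],[0,0,0]],
  [0.5,[0,0,0.03],[0,0,0]],
  [0.5,[0,0,0.02],[0,0,0]],
  [0.5,[0,0,0],[0,0,0]],
  [0.5,[0,0,0],[0,0,0]],
])

```text
time: 42.63
eef_pos: [0.422, 0.0996, 0.1121]
eef_rot: [0.013, 1.0, -0.0, -0.004]
wrist_force: [-0.1, -1.1, 0.7]
opening: 0.0471
grip_force: 0.0
```

```bash
python3 - <<'E'
from h import *
plan(424,96.7,80,88.65)
E
```

```text
t 42.63 at [422.   99.6 112.1] turn [-0.01 -0.42 -0.17] shift [-2.  -2.8 32.1] open 47.1
```

>>> move_arm([
  [0.5,[0,-0.003,0.016],[0,0,0]],
  [0.5,[0,0,0.014],[0,0,0]],
  [0.5,[0,0,0],[0,0,0]],
  [0,[0,0,0],[0,0,0]],
  [0,[0,0,0],[0,0,0]],
  [0,[0,0,0],[0,0,0]],
  [0,[0,0,0],[0,0,0]],
  [0,[0,0,0],[0,0,0]],
  [0,[0,0,0],[0,0,0]],
], force=25)

```text
time: 43.38
eef_pos: [0.4242, 0.0971, 0.0851]
eef_rot: [0.013, 1.0, 0.001, -0.0]
wrist_force: [-0.4, 1.1, 2.2]
opening: 0.0139
grip_force: 25.0
```

```bash
python3 - <<'E'
from h import *
plan(424,96.7,80,88.65); s=read_state(); print(s['wrist_force'],s['grip_force'])
E
```

```text
t 43.38 at [424.2  97.1  85.1] turn [ 0.08 -0.03 -0.17] shift [ 0.2 -0.4  5.1] open 13.9
[-0.40497793  1.05326368  2.1841997 ] 24.999333322048187
```

>>> move_arm([
  [0,[0,0.0005,0],[0,0,0]],
  [0,[0,0.001,0],[0,0,0]],
  [0,[0,0.0015,0],[0,0,0]],
  [0,[0,0.002,0],[0,0,0]],
  [0,[0,0.0025,0],[0,0,0]],
  [0,[0,0.003,0],[0,0,0]],
  [0,[0,0.003,0],[0,0,0]],
  [0,[0,0.003,0],[0,0,0]],
  [0,[0,0.003,0],[0,0,0]],
  [0,[0,0.003,0],[0,0,0]],
])

```text
time: 44.22
eef_pos: [0.4248, 0.1193, 0.0851]
eef_rot: [0.013, 1.0, -0.0, -0.0]
wrist_force: [-0.7, -2.8, 4.8]
opening: 0.0137
grip_force: 25.0
```

>>> move_arm([
  [0,[0,0.003,0],[0,0,0]],
  [0,[0,0.003,0],[0,0,0]],
  [0,[0,0.003,0],[0,0,0]],
  [0,[0,0.003,0],[0,0,0]],
  [0,[0,0.003,0],[0,0,0]],
  [0,[0,0.003,0],[0,0,0]],
  [0,[0,0.003,0],[0,0,0]],
  [0,[0,0.003,0],[0,0,0]],
  [0,[0,0.003,0],[0,0,0]],
  [0,[0,0.003,0],[0,0,0]],
])

```text
time: 45.05
eef_pos: [0.4255, 0.1493, 0.0851]
eef_rot: [0.013, 1.0, 0.0, -0.0]
wrist_force: [-0.0, -3.1, 6.0]
opening: 0.0141
grip_force: 25.0
```

>>> move_arm([
  [0,[0,0.003,0],[0,0,0]],
  [0,[0,0.003,0],[0,0,0]],
  [0,[0,0.003,0],[0,0,0]],
  [0,[0,0.003,0],[0,0,0]],
  [0,[0,0.003,0],[0,0,0]],
  [0,[0,0.003,0],[0,0,0]],
  [0,[0,0.003,0],[0,0,0]],
  [0,[0,0.003,0],[0,0,0]],
  [0,[0,0.003,0],[0,0,0]],
  [0,[0,0.003,0],[0,0,0]],
])

```text
time: 45.88
eef_pos: [0.4263, 0.1793, 0.0851]
eef_rot: [0.013, 1.0, 0.0, -0.0]
wrist_force: [-1.0, -3.2, 5.6]
opening: 0.0139
grip_force: 25.0
```

```bash
python3 - <<'E'
from h import *
plan(424,96.7,80,88.65); s=read_state(); print(s['wrist_force'],s['grip_force'])
im,d,W=look()
E
```

```text
t 45.88 at [426.3 179.3  85.1] turn [ 0.01 -0.05 -0.17] shift [  0.3 -82.6   5.1] open 13.9
[-1.032198   -3.2038563   5.61451688] 25.00022917985916
brown c [362.2 -10.6] size [23.  12.6] ang -70.5 h 19.1 [ 98 150  20  17]
brown c [434.6 -25.3] size [60.2 40. ] ang 2.9 h 21.2 [ 86 203  40  59]
brown c [408.1 172.1] size [75.2  3.5] ang 88.4 h 192.6 [157 344 281  38]
red c [362.2 -10.6] size [23.  12.6] ang -70.5 h 19.1 [ 98 150  20  17]
```

>>> move_arm([
  [0,[0,0.003,0],[0,0,0]],
  [0,[0,0.003,0],[0,0,0]],
  [0,[0,0.003,0],[0,0,0]],
  [0,[0,0.003,0],[0,0,0]],
  [0,[0,0.003,0],[0,0,0]],
  [0,[0,0.003,0],[0,0,0]],
  [0,[0,0.003,0],[0,0,0]],
  [0,[0,0.003,0],[0,0,0]],
  [0,[0,0.003,0],[0,0,0]],
  [0,[0,0.003,0],[0,0,0]],
])

```text
time: 46.77
eef_pos: [0.427, 0.2093, 0.0851]
eef_rot: [0.013, 1.0, 0.0, -0.0]
wrist_force: [-0.8, -3.2, 5.0]
opening: 0.0142
grip_force: 25.0
```

>>> move_arm([
  [0,[0,0.003,0],[0,0,0]],
  [0,[0,0.003,0],[0,0,0]],
  [0,[0,0.003,0],[0,0,0]],
  [0,[0,0.003,0],[0,0,0]],
  [0,[0,0.003,0],[0,0,0]],
  [0,[0,0.003,0],[0,0,0]],
  [0,[0,0.003,0],[0,0,0]],
  [0,[0,0.003,0],[0,0,0]],
  [0,[0,0.003,0],[0,0,0]],
  [0,[0,0.003,0],[0,0,0]],
])

```text
time: 47.6
eef_pos: [0.4278, 0.2393, 0.0851]
eef_rot: [0.013, 1.0, 0.0, -0.001]
wrist_force: [-0.2, -2.5, 5.6]
opening: 0.0139
grip_force: 25.0
```

>>> move_arm([
  [0,[0,0.003,0],[0,0,0]],
  [0,[0,0.003,0],[0,0,0]],
  [0,[0,0.003,0],[0,0,0]],
  [0,[0,0.003,0],[0,0,0]],
  [0,[0,0.003,0],[0,0,0]],
  [0,[0,0.003,0],[0,0,0]],
  [0,[0,0.003,0],[0,0,0]],
  [0,[0,0.003,0],[0,0,0]],
  [0,[0,0.003,0],[0,0,0]],
  [0,[0,0.003,0],[0,0,0]],
])

```text
time: 48.43
eef_pos: [0.4285, 0.2693, 0.0851]
eef_rot: [0.013, 1.0, 0.0, -0.001]
wrist_force: [-0.6, -2.1, 6.2]
opening: 0.0138
grip_force: 25.0
```

>>> move_arm([
  [0,[0,0.003,0],[0,0,0]],
  [0,[0,0.003,0],[0,0,0]],
  [0,[0,0.003,0],[0,0,0]],
  [0,[0,0.003,0],[0,0,0]],
  [0,[0,0.003,0],[0,0,0]],
  [0,[0,0.003,0],[0,0,0]],
  [0,[0,0.0025,0],[0,0,0]],
  [0,[0,0.002,0],[0,0,0]],
  [0,[0,0.0015,0],[0,0,0]],
  [0,[0,0.001,0],[0,0,0]],
])

```text
time: 49.27
eef_pos: [0.4291, 0.2944, 0.0851]
eef_rot: [0.013, 1.0, 0.0, -0.001]
wrist_force: [-0.4, -2.9, 5.2]
opening: 0.0138
grip_force: 25.0
```

>>> move_arm([
  [0,[0,0.0015,0],[0,0,0]],
  [0,[0,0.0015,0],[0,0,0]],
  [0,[0,0.0015,0],[0,0,0]],
  [0,[0,0.0015,0],[0,0,0]],
  [0,[0,0.0015,0],[0,0,0]],
  [0,[0,0.0015,0],[0,0,0]],
  [0,[0,0.0015,0],[0,0,0]],
  [0,[0,0.0015,0],[0,0,0]],
  [0,[0,0.0015,0],[0,0,0]],
  [0,[0,0.0015,0],[0,0,0]],
])

```text
time: 50.1
eef_pos: [0.4295, 0.3092, 0.0851]
eef_rot: [0.013, 1.0, 0.0, -0.001]
wrist_force: [-0.6, -2.5, 5.6]
opening: 0.0139
grip_force: 25.0
```

>>> move_arm([
  [0,[0,0.001,0],[0,0,0]],
  [0,[0,0.001,0],[0,0,0]],
  [0,[0,0.001,0],[0,0,0]],
  [0,[0,0.0008,0],[0,0,0]],
  [0,[0,0.0008,0],[0,0,0]],
  [0,[0,0.0008,0],[0,0,0]],
  [0,[0,0.0008,0],[0,0,0]],
  [0,[0,0.0008,0],[0,0,0]],
  [0,[0,0.0008,0],[0,0,0]],
  [0,[0,0,0],[0,0,0]],
])

```text
time: 50.93
eef_pos: [0.4297, 0.317, 0.0851]
eef_rot: [0.013, 1.0, 0.0, -0.001]
wrist_force: [0.4, -2.2, 5.1]
opening: 0.0136
grip_force: 25.0
```

>>> move_arm([
  [0,[0,0.0007,0],[0,0,0]],
  [0,[0,0.0007,0],[0,0,0]],
  [0,[0,0.0007,0],[0,0,0]],
  [0,[0,0.0007,0],[0,0,0]],
  [0,[0,0.0007,0],[0,0,0]],
  [0,[0,0,0],[0,0,0]],
])

```text
time: 51.43
eef_pos: [0.4297, 0.3172, 0.0851]
eef_rot: [0.014, 1.0, -0.003, -0.001]
wrist_force: [-0.7, -11.5, 8.6]
opening: 0.014
grip_force: 25.1
```

>>> move_arm([
  [0,[0,-0.001,0],[0,0,0]],
  [0,[0,-0.001,0],[0,0,0]],
  [0.35,[0,0,0],[0,0,0]],
  [0.35,[0,0,0],[0,0,0]],
  [0.35,[0,0,-0.015],[0,0,0]],
  [0.35,[0,0,-0.03],[0,0,0]],
  [0.35,[0,0,-0.035],[0,0,0]],
  [0.35,[0,0,-0.035],[0,0,0]],
  [0.35,[0,0,-0.035],[0,0,0]],
  [0.35,[0,0,-0.01],[0,0,0]],
])

```text
time: 52.27
eef_pos: [0.4314, 0.3201, 0.2504]
eef_rot: [0.013, 1.0, 0.003, 0.003]
wrist_force: [1.4, 0.6, 1.1]
opening: 0.033
grip_force: 0.0
```

>>> move_arm([
  [0.35,[-0.025,0,-0.01],[0,0,0]],
  [0.35,[-0.03,0,0],[0,0,0]],
  [0.35,[-0.03,0,0],[0,0,0]],
  [0.35,[-0.03,0,0],[0,0,0]],
  [0.35,[0,0,0],[0,0,0]],
  [0.35,[0,0,0],[0,0,0]],
  [0.35,[0,0,0],[0,0,0]],
])

```text
time: 52.85
eef_pos: [0.5441, 0.3156, 0.2527]
eef_rot: [0.013, 1.0, 0.0, -0.002]
wrist_force: [-0.2, 0.2, -0.9]
opening: 0.0327
grip_force: 0.0
```

```bash
python3 - <<'E'
from h import *
plan(550,315,240,88.65)
im,d,W=look(); save(im,"w5.png")
box(W,"handle",.38,.46,.28,.36,.08,.095)
box(W,"board",.6,.69,.24,.38,.1,.13)
for n,z0,z1 in(("thick",.07,.082),("med",.102,.114),("thin",.126,.138),("case",.15,.17)): box(W,n,.46,.62,.24,.4,z0,z1)
im,d,W=cloud("side"); save(im,"side3.png")
E
```

```text
t 52.85 at [544.1 315.6 252.7] turn [ 0.   -0.27 -0.15] shift [-5.9 -0.5 12.7] open 32.7
brown c [499.4 317.7] size [61.3  4.6] ang 88.5 h 77.9 [296 148  57   5]
brown c [551.2 316.7] size [86.3 37.9] ang -2.5 h 163.4 [296 155  57 110]
brown c [727.2 311.6] size [101.4  31.2] ang 88.3 h 32.9 [290 297  69  17]
brown c [519.2 299.6] size [12.6  1.3] ang -2.7 h 353.2 [255 303  10  49]
brown c [526.6 317.8] size [75.5  3.3] ang 88.3 h 360.0 [188 343 283  38]
red c [550.3 316.6] size [84.3 36.8] ang -1.6 h 163.6 [303 169  44  95]
handle 259 [428.8 317.5] [12.5 22.6] 88.5 [417.5 311.   83.6] [440.1 324.   91.5]
board 956 [633.7 311.2] [52.2 69.6] 8.4 [602.7 278.3 100. ] [654.5 349.  123.2]
thick 435 [547.5 315.8] [ 66.3 102. ] 88.7 [496.2 281.9  70.1] [599.2 349.6  81.8]
med 634 [551.6 315.9] [ 59.5 101.3] 88.8 [500.5 286.  102. ] [602.7 346.4 113.9]
thin 1057 [551.3 315.6] [51.9 93.9] 88.5 [504.  289.9 127.1] [598.6 342.3 135.1]
case 4251 [551.9 316.4] [40.4 90.3] 89.7 [506.7 296.1 150. ] [597.  336.8 165.3]
```

View pics/w5.png

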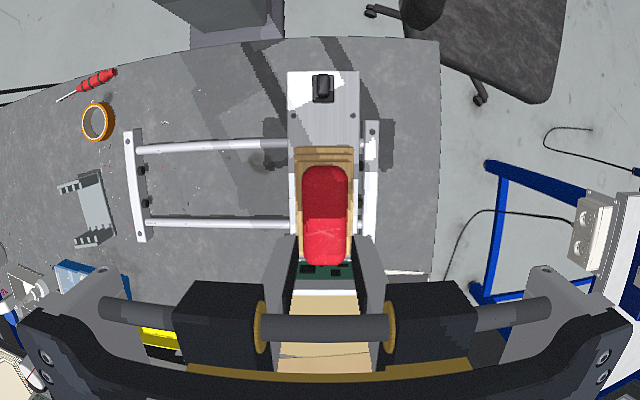

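View pics/side3.png

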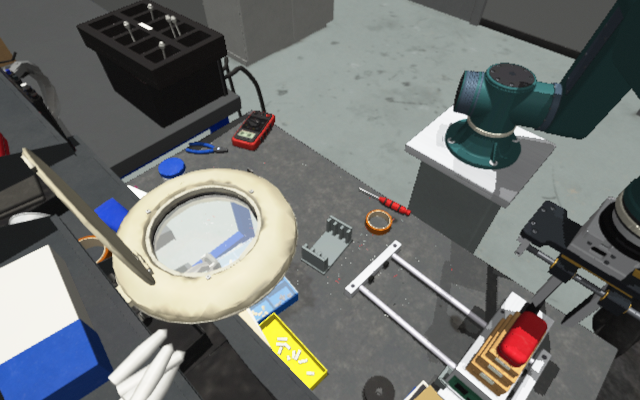

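Column and carriage look right. The column centres agree within 1 mm, and the tape at (97,121) is untouched. I'll do a quick board check from the scene and side clouds.

```bash
python3 - <<'E'
from h import *
for n in("side","scene"):
    im,d,W=cloud(n)
    box(W,n+" board",.625,.67,.25,.38,.1,.135)
    box(W,n+" low",.625,.67,.25,.38,.075,.095)
    box(W,n+" handle",.40,.46,.28,.36,.08,.095)
    if n=="side": save(cv2.resize(im[280:400,400:600],None,fx=4,fy=4,interpolation=cv2.INTER_CUBIC),"c3.png")
E
```

```text
side board 471 [650.9 299.6] [69.   9.6] 89.2 [645.9 265.2 100.2] [656.  334.2 123.4]
side low 164 [650.9 292.6] [ 4.8 54.9] 1.7 [649.1 265.2  75.1] [654.1 320.1  94.4]
side handle 33 [435.2 319.6] [10.5 21.9] 49.8 [423.4 310.3  80.6] [443.7 323.6  90.1]
scene board 352 [646.3 319.7] [79.2 11.1] 87.1 [640.3 279.9 100.2] [653.2 359.3 122.9]
scene low 226 [644.9 319.5] [77.8  7.4] 87.9 [641.6 280.6  75.2] [650.  358.3  94.5]
```

View pics/c3.png

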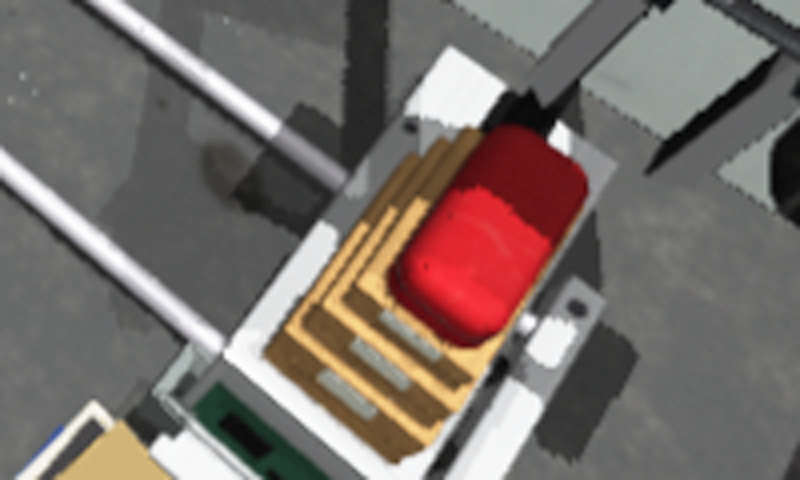

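The crop shows a square column (case at (490,235)) and the board upright in its slot at (260,430). The gripper is clear of everything, so I'll hand in.

```bash
python3 -c "
from h import *
print(finish_job())"
```

```text
the job is handed in; nothing more can be done
None
```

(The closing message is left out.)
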